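# Tip the wide centrifuge adapter sleeves into their tin

## Robot

A 7-joint arm with a two-finger parallel gripper is mounted at the origin on the work surface. World frame = base frame: x ahead of the robot, y to its left, z up, the work surface at z = 0. Lengths are in m, angles in rad, forces in N, time in s.
With the tool pointing down it reaches from about 0.425 to 0.875 m from the base axis. Payload 4.7 kg.
Tool frame: the origin (TCP) lies on the centre line of the jaws, within the pads' length; the fingertips stand 25 mm ahead of it and the grasp point (between the pads) lies 6 mm ahead of it; z points along the fingers, y is the line along which they close (so a half turn about z gives the same grasp; the last joint's range is limited). The gripper opens to 85 mm and grips with 20 to 120 N. Pads are 22 mm wide; open, the fingers measure 114 mm over their backs; the gripper's body (76 mm by 85 mm) begins 54 mm behind the grasp point. The pads swing forward as they close: fully open they stand 13 mm farther back than shut.
Start: joints at [1.149, 0.321, -0.07, 1.45, 0.023, 1.371, -0.057], TCP at [0.274, -0.589, 0.256] pointing down, gripper open.
Joint ranges: [-2.86, 2.86], [-0.3, 2.09], [-1.38, 1.24], [0.06, 2.45], [-1.56, 4.7], [0.09, 2.05], [-2.69, 2.69]. Speed limits (rad/s): [2.57, 2.57, 3.14, 3.14, 3.14, 3.14, 3.14].

## Interface

Orientations are given as a 3x3 rotation matrix whose columns are the frame's x, y, z axes.
In Python, from bench import arm, read_camera gives the robot as it stands. The module is installed in compiled form; this text tells all that it offers.
- The arm moves only by the tool drive_tool, never from a script. Its argument "commands" is a list of rows, each a list of 7 numbers: the closure in counts, from 0 (fully open) to 255 (shut), then the shift along the tool's x, y, z in mm, then the turn, a rotation vector about the tool's x, y, z in rad. A call has 1 to 5 rows; each row is the pose to reach, as a shift and turn from the pose commanded when the call began, along the tool's axes at that moment; what a row does not reach only later rows make up. A row lasts 1/8 s, in which the tool goes at most 62.5 mm and 10.7 degrees, less where a joint would pass 70% of its speed; a pose out of reach is approached as far as the arm can. A call with a gripper value outside its range is refused whole. The fingers move at their own pace and stop on an object; "squeeze" is the grip in N (left out, the last holds). Time passes only in rows, so rows that repeat a pose let the fingers close. It gives the time, the measured TCP pose, the force, the opening and the grip force at its end, in the units of the state.
- arm.state(): the state, without advancing time (a new reading comes with each control period).
- read_camera(name): name is "side" or "top" or "wrist"; returns a dict with "image" (420x560x3 uint8, red, green, blue), "fx", "fy", "cx", "cy" (pixels), "xyz" and "rotation" of the camera in the world; the wrist camera has in their place "tool_from_camera" (4x4, takes a point from camera to tool coordinates, whose origin is the TCP and whose axes are the flange's). Camera axes: x right, y down, z forward; pixel columns grow to the right and rows downward; lengths in m; the calibration is good to about 2 mm. A picture is of the moment at which its call begins: read the wrist's pose just before it. There is no depth.
- arm.sign_off(): hands the job in; it is judged then, once.
The state is a dict: "time_s": time; "joint_pos": joint angles; "dq": joint speeds; "joint_torque": joint torques, N m; "tcp_pos": TCP position; "tcp_rot": TCP orientation; "ft_force": force on the tool from outside, world axes, zero at the start; "moment": the same for the moment, N m; "opening": opening from 0.0 (shut) to 1.0 (fully open); "gripper_force": force on a finger pad.
Only numpy, scipy, OpenCV 4.12 (cv2) and the standard library are available. Lean on these libraries where they do the work, as an engineer would, in place of code of your own. Each camera call takes 0.05 s, during which the arm holds its last target. There are 200 camera calls.

## Task

Draw the deep lid straight up off the steel tin and stand it skirt-down on clear bench beside it, and gather every wide (32 mm) blue sleeve from the grey mat onto the tipping tray, leaving the narrow look-alikes on the mat. Once the lid is off and all the wide sleeves are together on the tray, standing level and let go, lift the tray by its handle and tip it so that they slide off its open end into the tin (a sleeve that misses goes back on the tray and is tipped in again). Then put the empty tray back flat in the middle of its green pad, lying along it, and leave the tin open; do not disturb the bottle, beaker, jar, timer or marker.

Things in the scene. Friction and masses are not known exactly. Their poses are not given: they have to be found in the camera images.
- tin: open steel tin, fixed to the bench on a thin black non-slip plate: 120 (its x) x 116 (its y) mm outside, 75 mm high, walls and floor 3 mm. Origin: centre of the underside on the bench, z up. The bench just beyond the tin, as seen from the robot (+x), is clear out to about 240 mm from its origin.
- lid: white deep telescoping lid over the tin: 130 (x) x 126 (y) mm outside, skirt 40 mm deep with about 2 mm of play all round the tin, top plate 3 mm. A black grip block 20 (its x) x 50 (its y) mm stands on the centre of the top, 43 to 73 mm above the lid's origin. Origin: centre of the skirt's lower rim; on the tin the origin is 35 mm above the bench, so the lid must rise at least 42 mm straight up before it is free; standing on the bench it is at height 0. 180 g, not latched.
- tray: loose aluminium tipping tray, about 140 g, 230 mm long (its x) x 86 mm wide (its y), floor 3 mm thick, walls 3 mm thick rising to 15 mm above the underside on both long sides and at the rear (-x); the +x end has no wall: the pieces slide out there. A black handle block 24 (x) x 44 (y) mm stands on the floor at x = -95 mm on the centre line, its top 58 mm above the underside. Origin: centre of the underside, z up. Pieces begin to slide at a tilt of about 25 to 40 degrees.
- pad: thin green pad fixed to the bench, 270 (x) x 130 (y) x 2 mm, on which the tray starts with its length along the pad's x and its open end toward the pad's +x. Origin: centre of the underside.
- mat: thin grey mat fixed to the bench, 240 x 240 x 2 mm, on which the sleeves stand. Origin: centre of the underside.
- wide1: blue WIDE adapter sleeve: upright cylinder 32 mm in diameter, 30 mm high, with a dark blind bore, 22 g; may be absent. Origin: its centre, z along its axis.
- wide2: blue WIDE adapter sleeve: upright cylinder 32 mm in diameter, 30 mm high, with a dark blind bore, 22 g; may be absent. Origin: its centre, z along its axis.
- wide3: blue WIDE adapter sleeve: upright cylinder 32 mm in diameter, 30 mm high, with a dark blind bore, 22 g; may be absent. Origin: its centre, z along its axis.
- wide4: blue WIDE adapter sleeve: upright cylinder 32 mm in diameter, 30 mm high, with a dark blind bore, 22 g; may be absent. Origin: its centre, z along its axis.
- narrow1: blue NARROW adapter sleeve (the wrong size): same as a wide one but 25 mm in diameter. Origin: its centre, z along its axis.
- narrow2: blue NARROW adapter sleeve (the wrong size): same as a wide one but 25 mm in diameter. Origin: its centre, z along its axis.
- narrow3: blue NARROW adapter sleeve (the wrong size): same as a wide one but 25 mm in diameter. Origin: its centre, z along its axis.
- reagent: amber reagent bottle, 56 mm in diameter, 120 mm high; leave alone. Origin: centre of the underside.
- beaker: clear beaker, 56 mm in diameter, 65 mm high; leave alone. Origin: centre of the underside.
- jar: white jar with a red cap, 52 mm in diameter, 60 mm high; leave alone. Origin: centre of the underside.
- timer: white bench timer, 30 (x) x 65 (y) x 55 mm high; leave alone. Origin: centre of the underside.
- marker: marker pen lying along its x, white with a red end, 108 x 13 x 13 mm (from x = -45 to +63 mm); leave alone. Origin: on the bench under its shaft.
Not all that is in view belongs to the job. Leave any brown or red look-alike of the wide4 alone. What is shaped like the wide3 but turquoise or yellow is not meant.

How it is judged:
By the outcome, as a careful person would: the job done as asked, in the order asked, and still so for the second after the job is handed in, with the robot touching nothing.
Of wide1, wide2, wide3, wide4 only 2 to 4 are there at a start; the rules pass over those that are not, and their reading is None.
At some moment in a run one of wide1, wide2, wide3, wide4, narrow1, narrow2, narrow3 may be knocked a few centimetres aside while the robot is not near it.
It also fails if it takes over 210 s, if anything falls off the work surface, if the arm or the gripper's body presses on something with over 40 N, if the wrist force passes 120 N, or if a joint passes its speed limit or range.

## Working session

There is one attempt and no reset: what is moved stays moved. The work goes in short steps, Python scripts to look and compute and a tool call to move; the robot and the scene stay as the last step left them, time stands still between calls to the robot, and variables do not carry over. Pictures are saved under pics/ and viewed, at most 14 in all, crops included, and the job is handed in when it is done.

Besides the shell and the picture viewer there is one more tool, called as a command line: name --pt "numbers of a row" for each row, then --argument value for the rest. drive_tool: Moves the arm, as the interface text tells. Its arguments: {"type":"object","properties":{"commands":{"type":"array"},"squeeze":{"type":"number"}},"required":["commands"]}

```bash
mkdir -p pics
cat > h.py <<'E'
import numpy as np, cv2
from bench import arm, read_camera
def cam(n):
    s=arm.state(); c=read_camera(n)
    if n=="wrist":
        T=np.array(c["tool_from_camera"]); R=np.array(s["tcp_rot"]); p=np.array(s["tcp_pos"])
        c["rotation"]=R@T[:3,:3]; c["xyz"]=R@T[:3,3]+p
    c["rotation"]=np.array(c["rotation"]); c["xyz"]=np.array(c["xyz"])
    return c
def save(c,name): cv2.imwrite("pics/"+name,c["image"][:,:,::-1])
def ray(c,u,v,z):
    d=c["rotation"]@np.array([(u-c["cx"])/c["fx"],(v-c["cy"])/c["fy"],1.0])
    return c["xyz"]+d*(z-c["xyz"][2])/d[2]
def proj(c,P):
    q=c["rotation"].T@(np.array(P)-c["xyz"]); return np.array([c["fx"]*q[0]/q[2]+c["cx"],c["fy"]*q[1]/q[2]+c["cy"]])
def st():
    s=arm.state(); print(round(s["time_s"],2),np.round(s["tcp_pos"],4),np.round(s["tcp_rot"],3).tolist(),"F",np.round(s["ft_force"],1),"op",round(s["opening"],3),"gf",s["gripper_force"],"q",np.round(s["joint_pos"],2)); return s
E
python3 - <<'E'
from h import *
st()
for n in("top","side","wrist"):
    c=cam(n); save(c,n+"0.png"); print(n,c["xyz"],c["rotation"].round(3).tolist(),c["fx"],c["cx"],c["cy"]); np.save(n+"0.npy",c,allow_pickle=True)
E
```

```text
0.0 [ 0.2742 -0.5888  0.2552] [[0.907, 0.422, -0.001], [0.422, -0.906, 0.002], [-0.0, -0.002, -1.0]] F [ 0.1 -0.  -0.1] op 0.999 gf 0.0 q [ 1.15  0.32 -0.07  1.45  0.02  1.37 -0.06]
top [0.33443467 0.06743016 1.26983844] [[-0.009, -0.987, 0.158], [-1.0, 0.009, 0.001], [-0.002, -0.158, -0.988]] 427.6196689870648 280.81057800368626 211.19859087769396
side [ 0.51076771 -0.92374001  0.68019878] [[1.0, -0.015, 0.022], [-0.026, -0.538, 0.843], [-0.001, -0.843, -0.538]] 501.69165992861764 275.8791744894441 208.6509456745852
wrist [ 0.34751463 -0.55488795  0.37213383] [[0.422, -0.86, -0.286], [-0.907, -0.401, -0.131], [-0.002, 0.315, -0.949]] 350.5262416130145 277.77282327895733 208.86644145831474
```

View pics/top0.png

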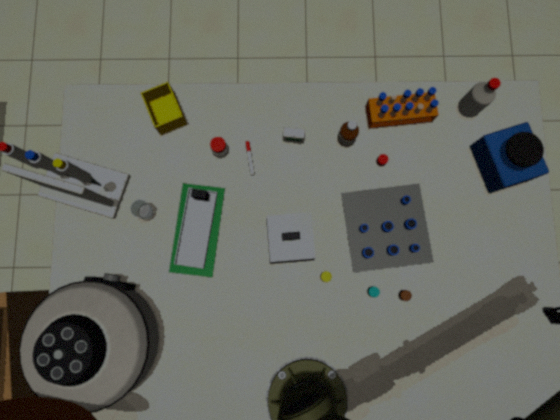

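View pics/side0.png

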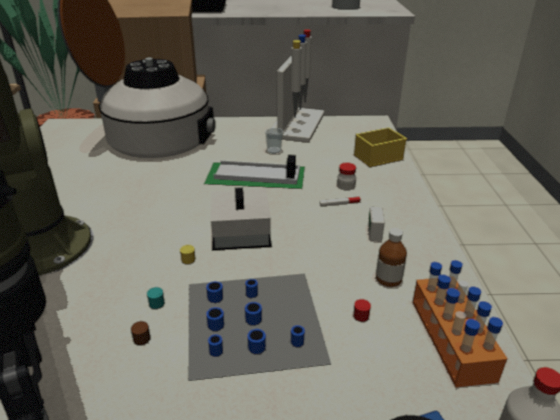

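The top view shows lid (290,238), tray on its pad (197,228) with the handle at its far end (200,195), mat (388,228) with 7 blue sleeves at (405,200), (364,228), (387,227), (410,224), (367,252), (392,250), (414,248). Yellow (326,277), turquoise (373,291), brown (405,295) and red (382,160) look-alikes lie off the mat.

Run:
```python
from h import *
from scipy import ndimage as nd
def blobs(m,amin=15):
    n,l,s,ce=cv2.connectedComponentsWithStats(m.astype(np.uint8)); return [(i,s[i],ce[i],l) for i in range(1,n) if s[i][4]>=amin]
for n in("top","side"):
    c=np.load(n+"0.npy",allow_pickle=True).item(); im=c["image"].astype(int); hsv=cv2.cvtColor(c["image"],cv2.COLOR_RGB2HSV)
    m=(hsv[...,0]>105)&(hsv[...,0]<130)&(hsv[...,1]>110)&(im[...,2]>45)
    for i,s,ce,l in blobs(m):
        # fill
        mm=nd.binary_fill_holes(l==i); v,u=np.nonzero(mm)
        P=ray(c,u.mean(),v.mean(),0.025)
        if 0.4<P[0]<0.8 and P[1]<0: 
            d=np.linalg.norm(P-c["xyz"]); print(n,"blue",np.round([u.mean(),v.mean()],1),"w,h",s[2:4],"area",mm.sum(),P.round(3),"width mm",(s[2]*d/c["fx"]*1000).round(1), "eqv", (np.sqrt(mm.sum()*4/np.pi)*d/c["fx"]*1000).round(1))
c=np.load("top0.npy",allow_pickle=True).item(); hsv=cv2.cvtColor(c["image"],cv2.COLOR_RGB2HSV); im=c["image"].astype(int)
m=(hsv[...,0]>45)&(hsv[...,0]<80)&(hsv[...,1]>100)
i,s,ce,l=max(blobs(m),key=lambda b:b[1][4]); v,u=np.nonzero(l==i)
Q=np.array([ray(c,a,b,0.002)[:2] for a,b in zip(u,v)]).astype(np.float32); r=cv2.minAreaRect(Q); print("pad",r)
# tin lid top at z=.078
a,b,w,h=258,205,64,64
sub=im[b:b+h,a:a+w]; print("lid patch centre colour",im[225,280],im[270,290],im[190,330])
out=cv2.resize(c["image"][175:290,160:450],None,fx=2.75,fy=2.75,interpolation=cv2.INTER_CUBIC); cv2.imwrite("pics/topz.png",out[:,:,::-1])
```

```text
top blue [511.4 157.1] w,h [65 64] area 1463 [ 0.691 -0.627  0.025] width mm 223.3 eqv 148.3
top blue [405.8 199.3] w,h [10  8] area 59 [ 0.565 -0.302  0.025] width mm 30.8 eqv 26.7
top blue [410.5 223.5] w,h [12 11] area 97 [ 0.493 -0.312  0.025] width mm 36.8 eqv 34.1
top blue [387.2 225.9] w,h [12 11] area 99 [ 0.486 -0.243  0.025] width mm 36.3 eqv 33.9
top blue [363.7 227.5] w,h [9 8] area 59 [ 0.482 -0.174  0.025] width mm 26.9 eqv 25.9
top blue [392.7 249.6] w,h [12 10] area 101 [ 0.417 -0.256  0.025] width mm 36.2 eqv 34.2
top blue [414.7 247.5] w,h [10  8] area 63 [ 0.423 -0.32   0.025] width mm 30.6 eqv 27.4
top blue [367.6 252. ] w,h [12 11] area 103 [ 0.411 -0.183  0.025] width mm 35.7 eqv 34.1
side blue [251.2 287.9] w,h [13 18] area 180 [ 0.481 -0.183  0.025] width mm 25.6 eqv 29.9
side blue [214.4 293.2] w,h [15 20] area 213 [ 0.411 -0.196  0.025] width mm 29.4 eqv 32.3
side blue [252.9 312.7] w,h [17 23] area 317 [ 0.486 -0.251  0.025] width mm 31.8 eqv 37.6
side blue [214.9 318.5] w,h [17 24] area 327 [ 0.417 -0.264  0.025] width mm 31.7 eqv 38.0
side blue [297.2 335.4] w,h [14 22] area 238 [ 0.563 -0.308  0.025] width mm 25.1 eqv 31.2
side blue [256.3 340.7] w,h [18 25] area 372 [ 0.492 -0.318  0.025] width mm 32.0 eqv 38.7
side blue [215.1 344.7] w,h [14 21] area 250 [ 0.422 -0.325  0.025] width mm 24.9 eqv 31.7
side blue [432.7 415.9] w,h [22  9] area 115 [ 0.753 -0.471  0.025] width mm 36.5 eqv 20.1
pad ((0.4853464663028717, 0.3185756206512451), (0.12670323252677917, 0.2664926052093506), 82.79584503173828)
lid patch centre colour [119 122 125] [122 125 122] [123 127 121]
```

View pics/topz.png

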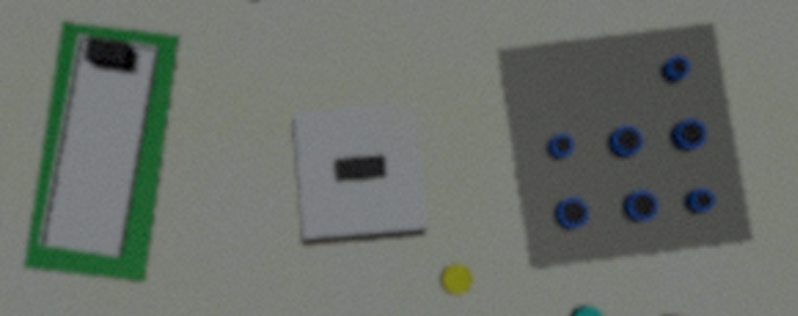

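```bash
cat >> h.py <<'E'
from scipy.spatial.transform import Rotation as Ro
def Rdown(yaw,tilt=0):
    "tool x at yaw (deg, world), z down, then turned by tilt (deg) about tool x"
    a=np.radians(yaw); x=np.array([np.cos(a),np.sin(a),0]); z=np.array([0,0,-1.]); return np.c_[x,np.cross(z,x),z]@Ro.from_euler('x',tilt,degrees=True).as_matrix()
def go(pos,R):
    s=arm.state(); R0=np.array(s["tcp_rot"]); d=R0.T@(np.array(pos)-s["tcp_pos"])*1000; r=Ro.from_matrix(R0.T@R).as_rotvec()
    print("row",d.round(1).tolist(),r.round(3).tolist(),"dist",np.linalg.norm(d).round(),"deg",np.degrees(np.linalg.norm(r)).round(1))
def rect(c,m,z):
    "largest blob of mask -> min-area rectangle on plane z: centre, sides, yaw of the long side"
    n,l,s,ce=cv2.connectedComponentsWithStats(m.astype(np.uint8)); i=1+np.argmax(s[1:,4]); v,u=np.nonzero(l==i)
    Q=np.array([ray(c,a,b,z)[:2] for a,b in zip(u,v)]).astype(np.float32); b=cv2.boxPoints(cv2.minAreaRect(Q)); e=[b[1]-b[0],b[2]-b[1]]; e.sort(key=lambda t:-np.linalg.norm(t))
    return b.mean(0).round(4),[round(float(np.linalg.norm(t)),4) for t in e],round(float(np.degrees(np.arctan2(e[0][1],e[0][0]))%180),1)
E
python3 - <<'E'
from h import *
c=np.load("top0.npy",allow_pickle=True).item(); g=c["image"].max(2)
for nm,(a,b,u,v),z in (("lidblock",(265,215,315,258),.108),("handle",(185,183,215,204),.060)):
    m=np.zeros(g.shape,bool); m[b:v,a:u]=g[b:v,a:u]<70; print(nm,rect(c,m,z))
hsv=cv2.cvtColor(c["image"],cv2.COLOR_RGB2HSV)
m=(hsv[...,0]>45)&(hsv[...,0]<80)&(hsv[...,1]>100); print("pad",rect(c,m,.002))
k=hsv[...,1]<40; m=np.zeros(g.shape,bool); m[180:280,165:230]=k[180:280,165:230]&(g[180:280,165:230]>110)
from scipy import ndimage as nd
print("tray",[ray(c,u,v,.005).round(3) for u,v in ()])
go([.46,.03,.30],Rdown(90))
E
```

```text
lidblock (array([0.4525, 0.0422], dtype=float32), [0.0464, 0.0192], 89.5)
handle (array([0.5793, 0.3006], dtype=float32), [0.0529, 0.031], 81.2)
pad (array([0.4853, 0.3186], dtype=float32), [0.2665, 0.1267], 172.8)
tray []
row [429.7, -482.7, -43.9] [-0.001, -0.001, -1.135] dist 648.0 deg 65.0
```

drive_tool --pt "0 200 -225 -44 0 0 -0.55" --pt "0 200 -225 -44 0 0 -0.55" --pt "0 200 -225 -44 0 0 -0.55" --pt "0 200 -225 -44 0 0 -0.55" --pt "0 200 -225 -44 0 0 -0.55" --squeeze 60

```text
time_s: 0.78
tcp_pos: [0.3612, -0.2984, 0.3006]
tcp_rot: [[0.551, 0.834, 0.0], [0.834, -0.551, -0.0], [-0.0, 0.0, -1.0]]
ft_force: [0.3, 0.1, 0.8]
opening: 1.002
gripper_force: 0.0
```

Run:
```python
from h import *
st(); go([.4525,.042,.25],Rdown(89.5))
```

```text
0.78 [ 0.3612 -0.2984  0.3006] [[0.551, 0.834, 0.0], [0.834, -0.551, -0.0], [-0.0, 0.0, -1.0]] F [0.3 0.1 0.8] op 1.002 gf 0.0 q [ 0.97 -0.08 -0.32  1.8  -0.02  1.41  0.07]
row [334.3, -111.5, 50.4] [0.0, 0.0, -0.575] dist 356.0 deg 33.0
```

drive_tool --pt "0 200 -67 30 0 0 -0.345" --pt "0 334 -111 50 0 0 -0.575" --pt "0 334 -111 50 0 0 -0.575" --pt "0 334 -111 50 0 0 -0.575" --pt "0 334 -111 50 0 0 -0.575"

```text
time_s: 1.4
tcp_pos: [0.4415, -0.0003, 0.2561]
tcp_rot: [[0.01, 1.0, 0.001], [1.0, -0.01, -0.001], [-0.001, 0.001, -1.0]]
ft_force: [1.1, -0.5, -0.6]
opening: 0.998
gripper_force: 0.0
```

drive_tool --pt "0 0 0 0 0 0 0" --pt "0 0 0 0 0 0 0"

```text
time_s: 1.65
tcp_pos: [0.4412, -0.0027, 0.2562]
tcp_rot: [[0.01, 1.0, -0.001], [1.0, -0.01, -0.001], [-0.001, -0.001, -1.0]]
ft_force: [0.9, -0.3, 0.4]
opening: 1.001
gripper_force: 0.0
```

Run:
```python
from h import *
st(); c=cam("wrist"); save(c,"w1.png")
g=c["image"].max(2); p=proj(c,[.4525,.042,.108]); print(p)
a,b=p.round().astype(int); m=np.zeros(g.shape,bool); m[max(b-70,0):b+70,max(a-110,0):a+110]=True; m&=g<45
print(rect(c,m,.108),rect(c,m,.093)); go([.4525,.042,.15],Rdown(89.5))
```

```text
1.65 [ 0.4412 -0.0027  0.2562] [[0.01, 1.0, -0.001], [1.0, -0.01, -0.001], [-0.001, -0.001, -1.0]] F [ 0.9 -0.3  0.4] op 1.001 gf 0.0 q [ 0.68 -0.13 -0.67  1.91 -0.08  1.33  0.02]
[292.5266515  143.33960315]
(array([0.452 , 0.0425], dtype=float32), [0.0502, 0.0194], 93.5) (array([0.4525, 0.0405], dtype=float32), [0.053, 0.0205], 93.5)
row [45.7, 10.8, 106.2] [-0.0, 0.001, -0.003] dist 116.0 deg 0.2
```

View pics/w1.png

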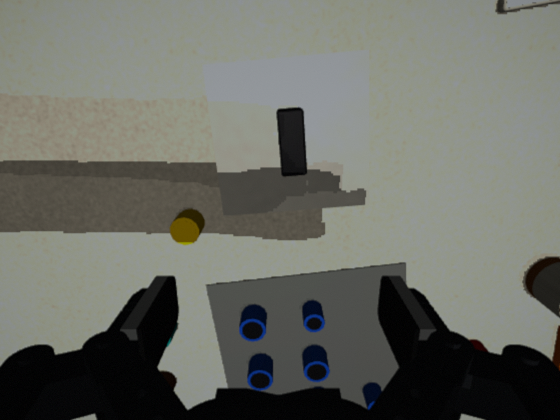

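The wrist picture shows the lid's black block at (291,141), slightly turned; lid plate around it (205..368, 55..215).

drive_tool --pt "80 44 11 60 0 0 -0.06" --pt "80 44 11 90 0 0 -0.06" --pt "80 44 11 120 0 0 -0.06" --pt "80 44 11 148 0 0 -0.06" --pt "80 44 11 148 0 0 -0.06"

```text
time_s: 2.33
tcp_pos: [0.4512, 0.04, 0.1066]
tcp_rot: [[-0.047, 0.999, -0.005], [0.999, 0.047, 0.0], [0.001, -0.005, -1.0]]
ft_force: [0.7, 0.3, 0.7]
opening: 0.683
gripper_force: 0.0
```

Run:
```python
from h import *
st(); go([.452,.0425,.108],Rdown(93.5))
```

```text
2.33 [0.4512 0.04   0.1066] [[-0.047, 0.999, -0.005], [0.999, 0.047, 0.0], [0.001, -0.005, -1.0]] F [0.7 0.3 0.7] op 0.683 gf 0.0 q [ 0.6   0.09 -0.77  2.07  0.07  1.01 -0.15]
row [2.5, 0.9, -1.4] [-0.005, -0.001, -0.014] dist 3.0 deg 0.8
```

drive_tool --pt "80 2 1 -1 0 0 -0.014" --pt "255 2 1 -1 0 0 -0.014" --pt "255 2 1 -1 0 0 -0.014" --pt "255 2 1 -1 0 0 -0.014" --pt "255 2 1 -1 0 0 -0.014" --squeeze 60

```text
time_s: 2.95
tcp_pos: [0.4539, 0.0436, 0.1104]
tcp_rot: [[-0.064, 0.998, 0.0], [0.998, 0.064, -0.001], [-0.001, 0.0, -1.0]]
ft_force: [-2.3, -0.1, 7.2]
opening: 0.22
gripper_force: 60.2
```

drive_tool --pt "255 0 0 0 0 0 0" --pt "255 0 0 -10 0 0 0" --pt "255 0 0 -25 0 0 0" --pt "255 0 0 -45 0 0 0" --pt "255 0 0 -65 0 0 0"

```text
time_s: 3.58
tcp_pos: [0.4539, 0.0438, 0.1758]
tcp_rot: [[-0.064, 0.998, 0.001], [0.998, 0.064, -0.0], [-0.0, 0.001, -1.0]]
ft_force: [-0.1, -0.4, -1.7]
opening: 0.222
gripper_force: 59.0
```

Run:
```python
from h import *
st(); a=np.radians(3.5); P=[.452+.165*np.cos(a),.0425+.165*np.sin(a)]; print(P)
go([*P,.185],Rdown(93.5)); go([*P,.075],Rdown(93.5))
c=cam("side"); save(c,"s1.png")
```

```text
3.58 [0.4539 0.0438 0.1758] [[-0.064, 0.998, 0.001], [0.998, 0.064, -0.0], [-0.0, 0.001, -1.0]] F [-0.1 -0.4 -1.7] op 0.222 gf 59.04595613479614 q [ 0.63 -0.01 -0.77  1.99 -0.01  1.16 -0.07]
[np.float64(0.6166922417396081), np.float64(0.05257300902325139)]
row [-1.7, 163.0, -9.0] [0.001, 0.0, 0.003] dist 163.0 deg 0.2
row [-1.7, 162.9, 101.0] [0.001, 0.0, 0.003] dist 192.0 deg 0.2
```

View pics/s1.png

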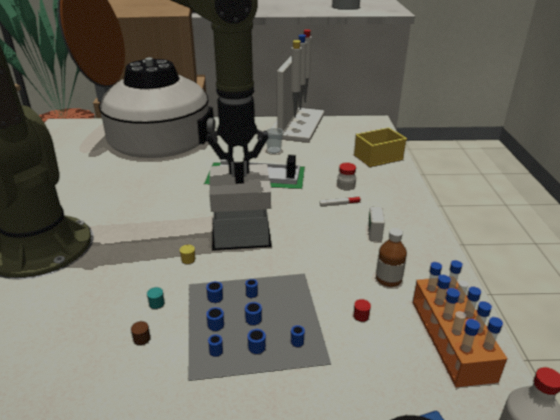

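The side view shows the lid hanging in the gripper (240,185), clear above the tin (242,232).

drive_tool --pt "255 -1 40 -8 0 0 0" --pt "255 -1 90 -8 0 0 0" --pt "255 -1 135 -8 0 0 0" --pt "255 -1 155 -8 0 0 0" --pt "255 -1 155 -8 0 0 0"

```text
time_s: 4.25
tcp_pos: [0.6094, 0.0527, 0.1819]
tcp_rot: [[-0.064, 0.998, -0.001], [0.998, 0.064, 0.001], [0.002, -0.0, -1.0]]
ft_force: [0.4, 0.2, -1.7]
opening: 0.224
gripper_force: 59.4
```

drive_tool --pt "255 0 0 35 0 0 0" --pt "255 0 0 70 0 0 0" --pt "255 0 0 95 0 0 0" --pt "255 0 0 102 0 0 0" --pt "255 0 0 105 0 0 0"

```text
time_s: 4.88
tcp_pos: [0.6085, 0.0526, 0.078]
tcp_rot: [[-0.064, 0.998, 0.001], [0.998, 0.064, -0.0], [-0.0, 0.001, -1.0]]
ft_force: [-0.2, -0.0, -2.0]
opening: 0.223
gripper_force: 59.3
```

drive_tool --pt "255 0 0 3 0 0 0" --pt "255 0 0 3 0 0 0" --pt "150 0 0 3 0 0 0" --pt "110 0 0 3 0 0 0" --pt "110 0 0 3 0 0 0"

```text
time_s: 5.5
tcp_pos: [0.6086, 0.0526, 0.0745]
tcp_rot: [[-0.064, 0.998, 0.0], [0.998, 0.064, -0.0], [-0.0, 0.0, -1.0]]
ft_force: [-0.1, 0.4, -0.8]
opening: 0.573
gripper_force: 0.0
```

drive_tool --pt "110 0 0 0 0 0 0" --pt "110 0 0 -40 0 0 0" --pt "110 0 0 -100 0 0 0" --pt "110 0 0 -150 0 0 0" --pt "110 0 0 -180 0 0 0"

```text
time_s: 6.12
tcp_pos: [0.6093, 0.0531, 0.2575]
tcp_rot: [[-0.064, 0.998, 0.004], [0.998, 0.064, -0.0], [-0.0, 0.004, -1.0]]
ft_force: [0.4, -0.1, -0.6]
opening: 0.567
gripper_force: 0.0
```

Run:
```python
from h import *
st(); go([.52,-.19,.27],Rdown(60));
c=cam("side"); save(c,"s2.png")
```

```text
6.12 [0.6093 0.0531 0.2575] [[-0.064, 0.998, 0.004], [0.998, 0.064, -0.0], [-0.0, 0.004, -1.0]] F [ 0.4 -0.1 -0.6] op 0.567 gf 0.0 q [ 0.5   0.33 -0.78  1.53  0.23  1.38 -0.24]
row [-236.9, -104.7, -12.8] [0.004, -0.001, 0.588] dist 259.0 deg 33.7
```

drive_tool --pt "110 -90 -42 -5 0 0 0.22" --pt "110 -170 -75 -12 0 0 0.45" --pt "110 -237 -105 -12 0 0 0.588" --pt "110 -237 -105 -12 0 0 0.588" --pt "110 -237 -105 -12 0 0 0.588"

```text
time_s: 6.8
tcp_pos: [0.5165, -0.1966, 0.266]
tcp_rot: [[0.508, 0.861, -0.001], [0.861, -0.508, -0.002], [-0.003, 0.0, -1.0]]
ft_force: [0.2, -0.1, 0.3]
opening: 0.568
gripper_force: 0.0
```

drive_tool --pt "110 0 0 0 0 0 0" --pt "110 0 0 0 0 0 0"

```text
time_s: 7.05
tcp_pos: [0.5197, -0.1882, 0.2663]
tcp_rot: [[0.497, 0.868, 0.0], [0.868, -0.497, 0.001], [0.001, -0.0, -1.0]]
ft_force: [0.3, 1.1, -0.7]
opening: 0.57
gripper_force: 0.0
```

```bash
cat >> h.py <<'E'
def blues(c,z=.032,pr=True):
    "blue sleeves: fit circle to the bright rim on plane z"
    from scipy import ndimage as nd
    hsv=cv2.cvtColor(c["image"],cv2.COLOR_RGB2HSV); m=(hsv[...,0]>105)&(hsv[...,0]<130)&(hsv[...,1]>130)&(hsv[...,2]>50)
    n,l,s,ce=cv2.connectedComponentsWithStats(m.astype(np.uint8)); out=[]
    for i in range(1,n):
        if s[i][4]<25: continue
        v,u=np.nonzero(l==i); val=hsv[...,2][l==i]
        rim=(l==i)&(hsv[...,2]>0.72*np.percentile(val,90))
        cn,_=cv2.findContours(rim.astype(np.uint8),cv2.RETR_EXTERNAL,cv2.CHAIN_APPROX_NONE); cn=max(cn,key=len)
        Q=np.array([ray(c,a,b,z)[:2] for a,b in cn[:,0]]).astype(np.float32); (x,y),r=cv2.minEnclosingCircle(Q)
        r2=np.sqrt(4*cv2.contourArea(Q)/np.pi)
        out.append((x,y,r2)); 
        if pr: print("px",ce[i].round(),"xy",round(x,4),round(y,4),"encl dia",round(2000*r,1),"area dia",round(1000*r2,1))
    return out
E
python3 - <<'E'
from h import *
st(); c=cam("wrist"); save(c,"w2.png"); blues(c)
E
```

```text
7.05 [ 0.5197 -0.1882  0.2663] [[0.497, 0.868, 0.0], [0.868, -0.497, 0.001], [0.001, -0.0, -1.0]] F [ 0.3  1.1 -0.7] op 0.57 gf 0.0 q [ 0.83  0.15 -0.59  1.66  0.08  1.35 -0.29]
px [239. 182.] xy 0.4813 -0.1736 encl dia 24.4 area dia 22.7
px [187. 221.] xy 0.4097 -0.1832 encl dia 31.0 area dia 29.6
px [276. 234.] xy 0.4815 -0.2548 encl dia 17.8 area dia 6.6
px [364. 243.] xy 0.5635 -0.3013 encl dia 24.4 area dia 23.0
px [233. 270.] xy 0.4165 -0.2559 encl dia 31.4 area dia 12.6
px [311. 279.] xy 0.492 -0.311 encl dia 31.5 area dia 29.8
px [261. 311.] xy 0.4219 -0.3189 encl dia 24.2 area dia 22.8
px [556. 407.] xy 0.6828 -0.6381 encl dia 21.1 area dia 11.0
```

View pics/w2.png

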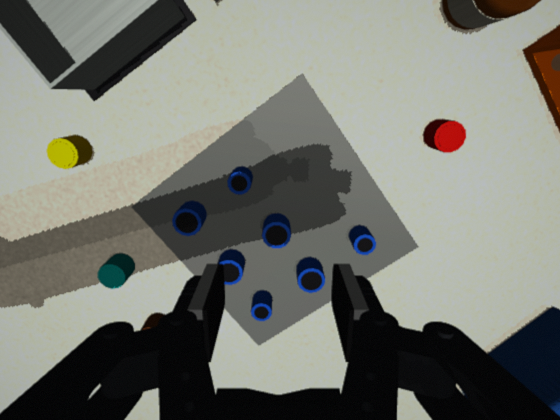

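Wide ones by measured rim diameter (~31 mm): px (187,221), (276,234), (233,270), (311,279); narrow (~24 mm): (239,182), (364,243), (261,311).

Run:
```python
from h import *
go([.4097,-.1832,.12],Rdown(42)); go([.4097,-.1832,.03],Rdown(42))
```

```text
row [-50.4, -97.9, 146.3] [-0.0, -0.001, 0.318] dist 183.0 deg 18.2
row [-50.5, -97.9, 236.3] [-0.0, -0.001, 0.318] dist 261.0 deg 18.2
```

drive_tool --pt "110 -16 -33 49 0 0 0.12" --pt "110 -34 -66 98 0 0 0.23" --pt "110 -50 -98 146 0 0 0.318" --pt "110 -50 -98 166 0 0 0.318" --pt "110 -50 -98 176 0 0 0.318"

```text
time_s: 7.72
tcp_pos: [0.409, -0.1834, 0.0894]
tcp_rot: [[0.744, 0.668, -0.001], [0.668, -0.744, 0.001], [-0.0, -0.001, -1.0]]
ft_force: [0.4, -0.1, 0.7]
opening: 0.572
gripper_force: 0.0
```

Run:
```python
from h import *
st(); c=cam("wrist"); save(c,"w3.png"); blues(c); go([.4097,-.1832,.03],Rdown(42))
```

```text
7.72 [ 0.409  -0.1834  0.0894] [[0.744, 0.668, -0.001], [0.668, -0.744, 0.001], [-0.0, -0.001, -1.0]] F [ 0.4 -0.1  0.7] op 0.572 gf 0.0 q [ 0.89  0.08 -0.54  2.1   0.05  0.97 -0.52]
px [358. 134.] xy 0.4808 -0.1743 encl dia 24.4 area dia 23.4
px [449. 208.] xy 0.4852 -0.2432 encl dia 31.5 area dia 30.3
px [279. 235.] xy 0.4097 -0.183 encl dia 31.3 area dia 30.4
px [423. 212.] xy 0.4757 -0.2248 encl dia 10.1 area dia 4.1
px [526. 272.] xy 0.4917 -0.3106 encl dia 31.1 area dia 14.8
px [385. 291.] xy 0.4262 -0.2638 encl dia 16.1 area dia 7.3
row [0.6, 0.3, 59.1] [-0.002, 0.0, -0.002] dist 59.0 deg 0.1
```

drive_tool --pt "110 0 0 40 0 0 0" --pt "110 0 0 59 0 0 0" --pt "110 0 0 59 0 0 0" --pt "255 0 0 59 0 0 0" --pt "255 0 0 59 0 0 0" --squeeze 35

```text
time_s: 8.4
tcp_pos: [0.4106, -0.1853, 0.0328]
tcp_rot: [[0.746, 0.666, 0.003], [0.666, -0.746, -0.002], [0.001, 0.003, -1.0]]
ft_force: [0.3, 1.1, 2.4]
opening: 0.363
gripper_force: 34.8
```

drive_tool --pt "255 0 0 0 0 0 0" --pt "255 0 0 0 0 0 0" --pt "255 0 0 -40 0 0 0" --pt "255 0 0 -100 0 0 0" --pt "255 0 0 -160 0 0 0"

```text
time_s: 9.02
tcp_pos: [0.4085, -0.1847, 0.1931]
tcp_rot: [[0.746, 0.666, -0.0], [0.666, -0.746, -0.0], [-0.0, -0.0, -1.0]]
ft_force: [1.8, -0.8, 0.1]
opening: 0.363
gripper_force: 34.8
```

Run:
```python
from h import *
st(); go([.45,.20,.25],Rdown(83))
```

```text
9.03 [ 0.4085 -0.1847  0.1931] [[0.746, 0.666, -0.0], [0.666, -0.746, -0.0], [-0.0, -0.0, -1.0]] F [ 1.8 -0.8  0.1] op 0.363 gf 34.82615768909454 q [ 0.93 -0.05 -0.54  1.99 -0.03  1.19 -0.44]
row [287.1, -259.3, -57.0] [-0.0, 0.0, -0.72] dist 391.0 deg 41.2
```

drive_tool --pt "255 45 -40 -20 0 0 -0.12" --pt "255 90 -81 -40 0 0 -0.25" --pt "255 135 -122 -57 0 0 -0.36" --pt "255 180 -162 -57 0 0 -0.48" --pt "255 225 -202 -57 0 0 -0.6"

```text
time_s: 9.65
tcp_pos: [0.4423, 0.1174, 0.249]
tcp_rot: [[0.236, 0.972, 0.002], [0.972, -0.236, -0.002], [-0.001, 0.002, -1.0]]
ft_force: [1.2, -0.8, -0.9]
opening: 0.361
gripper_force: 34.8
```

drive_tool --pt "255 42 -38 0 0 0 -0.08" --pt "255 70 -60 0 0 0 -0.12" --pt "255 70 -60 0 0 0 -0.12"

```text
time_s: 10.02
tcp_pos: [0.3993, 0.2008, 0.2485]
tcp_rot: [[0.116, 0.993, 0.001], [0.993, -0.116, -0.001], [-0.001, 0.001, -1.0]]
ft_force: [0.1, -0.2, 0.4]
opening: 0.363
gripper_force: 34.8
```

Run:
```python
from h import *
st(); c=cam("wrist"); save(c,"w4.png"); np.save("w4.npy",c,allow_pickle=True)
```

```text
10.03 [0.3993 0.2008 0.2485] [[0.116, 0.993, 0.001], [0.993, -0.116, -0.001], [-0.001, 0.001, -1.0]] F [ 0.1 -0.2  0.4] op 0.363 gf 34.813851714134216 q [ 0.55 -0.14 -0.98  1.91 -0.12  1.31 -0.51]
```

View pics/w4.png

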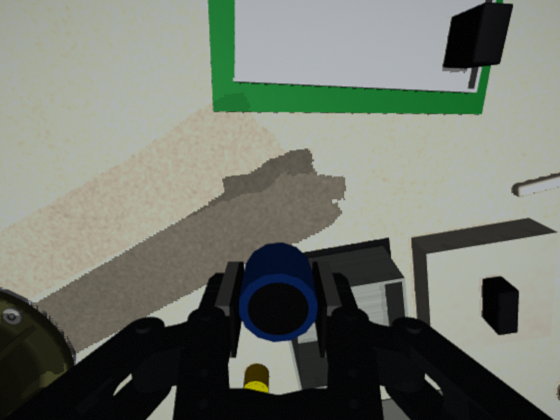

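The held sleeve shows at (278,300); the tray's open end is at left (234,0..80), handle (480,35), tin open at (350,330).

drive_tool --pt "255 45 35 -30 0 0 0" --pt "255 80 65 -30 0 0 0" --pt "255 80 65 -30 0 0 0" --pt "255 80 65 -30 0 0 0"

```text
time_s: 10.58
tcp_pos: [0.4751, 0.2682, 0.2774]
tcp_rot: [[0.123, 0.992, -0.003], [0.992, -0.123, -0.0], [-0.001, -0.003, -1.0]]
ft_force: [0.1, -0.5, -0.3]
opening: 0.365
gripper_force: 34.7
```

Run:
```python
from h import *
st(); c=cam("wrist"); save(c,"w5.png"); np.save("w5.npy",c,allow_pickle=True)
hsv=cv2.cvtColor(c["image"],cv2.COLOR_RGB2HSV); m=(hsv[...,0]>45)&(hsv[...,0]<80)&(hsv[...,1]>100); print("pad",rect(c,m,.002))
for P in ([.4853,.3186,.002],[.5795,.306,.06]): print(proj(c,P))
```

```text
10.57 [0.4751 0.2682 0.2774] [[0.123, 0.992, -0.003], [0.992, -0.123, -0.0], [-0.001, -0.003, -1.0]] F [ 0.1 -0.5 -0.3] op 0.365 gf 34.7432005405426 q [ 0.44  0.24 -1.14  1.65  0.22  1.4  -0.85]
pad (array([0.4841, 0.3188], dtype=float32), [0.2685, 0.1287], 172.7)
[282.16998504 121.33461598]
[384.77024557 127.21490293]
```

View pics/w5.png

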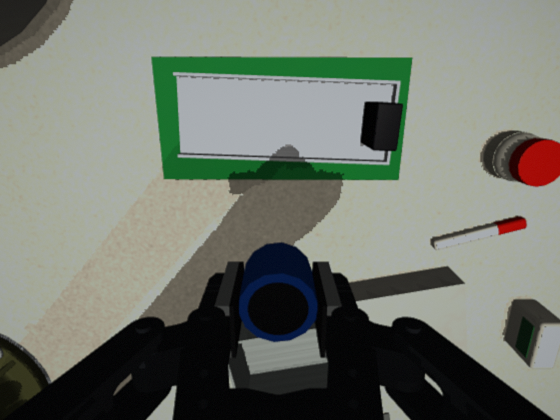

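Run:
```python
from h import *
c=np.load("w5.npy",allow_pickle=True).item()
for a,b,z in ((173,73,.017),(400,81,.017),(388,163,.017),(178,158,.017),(179,100,.005),(179,140,.005)): print(a,b,ray(c,a,b,z).round(4))
g=c["image"].max(2); m=np.zeros(g.shape,bool); m[95:155,355:410]=g[95:155,355:410]<60; print("handle blob z=.06",rect(c,m,.06),"z=.03",rect(c,m,.03))
hsv=cv2.cvtColor(c["image"],cv2.COLOR_RGB2HSV); gm=(hsv[...,0]>45)&(hsv[...,0]<80)&(hsv[...,1]>100)
cn,_=cv2.findContours(gm.astype(np.uint8),cv2.RETR_EXTERNAL,cv2.CHAIN_APPROX_NONE); f=np.zeros(g.shape,np.uint8); cv2.drawContours(f,[max(cn,key=len)],-1,1,-1)
t=cv2.morphologyEx(f&(~gm).astype(np.uint8),cv2.MORPH_OPEN,np.ones((7,7))); 
for z in (.003,.017): print("tray",z,rect(c,t,z))
```

```text
173 73 [0.382  0.3802 0.017 ]
400 81 [0.6082 0.3445 0.017 ]
388 163 [0.5941 0.2619 0.017 ]
178 158 [0.3688 0.2953 0.017 ]
179 100 [0.3793 0.3542 0.005 ]
179 140 [0.3704 0.313  0.005 ]
handle blob z=.06 (array([0.5759, 0.3085], dtype=float32), [0.0536, 0.0348], 81.1) z=.03 (array([0.584 , 0.3049], dtype=float32), [0.0584, 0.0379], 81.1)
tray 0.003 (array([0.4925, 0.319 ], dtype=float32), [0.2403, 0.09], 170.9)
tray 0.017 (array([0.4923, 0.32  ], dtype=float32), [0.2317, 0.0867], 170.9)
```

```bash
cat >> h.py <<'E'
TC=np.array([.489,.320]); td=np.array([np.cos(np.radians(171)),np.sin(np.radians(171))]); tn=np.array([-td[1],td[0]])
def slot(x,y): return (TC+td*x/1000+tn*y/1000)
E
python3 - <<'E'
from h import *
p=slot(-30,-20); print(p); go([*p,.11],Rdown(81)); go([*p,.038],Rdown(81))
E
```

```text
[0.52175934 0.33506073]
row [72.3, 38.4, 168.0] [0.0, 0.002, 0.034] dist 187.0 deg 1.9
row [72.4, 38.4, 240.0] [0.0, 0.002, 0.034] dist 254.0 deg 1.9
```

drive_tool --pt "255 35 19 50 0 0 0.034" --pt "255 72 38 100 0 0 0.034" --pt "255 72 38 155 0 0 0.034" --pt "255 72 38 205 0 0 0.034" --pt "255 72 38 215 0 0 0.034"

```text
time_s: 11.25
tcp_pos: [0.5205, 0.3332, 0.0619]
tcp_rot: [[0.156, 0.988, -0.001], [0.988, -0.156, -0.005], [-0.005, -0.001, -1.0]]
ft_force: [-0.0, -0.1, 0.1]
opening: 0.358
gripper_force: 34.8
```

Run:
```python
from h import *
st(); go([*slot(-30,-20),.037],Rdown(81))
```

```text
11.25 [0.5205 0.3332 0.0619] [[0.156, 0.988, -0.001], [0.988, -0.156, -0.005], [-0.005, -0.001, -1.0]] F [-0.  -0.1  0.1] op 0.358 gf 34.82483088970184 q [ 0.11  0.62 -0.94  1.71  0.55  1.11 -1.16]
row [2.2, 1.0, 24.9] [-0.001, 0.005, 0.0] dist 25.0 deg 0.3
```

drive_tool --pt "255 2 1 15 0 0 0" --pt "255 2 1 24 0 0 0" --pt "255 2 1 25 0 0 0" --pt "140 2 1 25 0 0 0" --pt "120 2 1 25 0 0 0"

```text
time_s: 11.88
tcp_pos: [0.5233, 0.3384, 0.039]
tcp_rot: [[0.155, 0.988, 0.001], [0.988, -0.155, 0.0], [0.001, 0.001, -1.0]]
ft_force: [-0.7, 0.4, 0.0]
opening: 0.527
gripper_force: 0.0
```

drive_tool --pt "120 0 0 0 0 0 0" --pt "120 0 0 -40 0 0 0" --pt "120 0 0 -100 0 0 0" --pt "110 0 0 -160 0 0 0" --pt "110 0 0 -200 0 0 0"

```text
time_s: 12.5
tcp_pos: [0.5232, 0.339, 0.2417]
tcp_rot: [[0.155, 0.988, 0.003], [0.988, -0.155, 0.002], [0.002, 0.003, -1.0]]
ft_force: [0.1, -0.1, -0.2]
opening: 0.567
gripper_force: 0.0
```

Run:
```python
from h import *
s=st(); c=cam("wrist"); save(c,"w6.png"); blues(c,.035); c=cam("top"); blues(c,.032)
go([.4852,-.2432,.25],Rdown(42))
```

```text
12.5 [0.5232 0.339  0.2417] [[0.155, 0.988, 0.003], [0.988, -0.155, 0.002], [0.002, 0.003, -1.0]] F [ 0.1 -0.1 -0.2] op 0.567 gf 0.0 q [ 0.18  0.46 -1.06  1.52  0.41  1.4  -1.06]
px [277. 182.] xy 0.5228 0.339 encl dia 30.7 area dia 29.3
px [419.  92.] xy 0.8999 -0.3609 encl dia 18.5 area dia 16.1
px [432.  90.] xy 0.904 -0.3992 encl dia 20.0 area dia 17.1
px [407.  93.] xy 0.8962 -0.3221 encl dia 19.0 area dia 16.1
px [382.  96.] xy 0.8878 -0.2465 encl dia 18.6 area dia 16.1
px [434. 103.] xy 0.8647 -0.4029 encl dia 20.0 area dia 16.0
px [409. 106.] xy 0.8556 -0.3266 encl dia 18.5 area dia 15.6
px [384. 108.] xy 0.8485 -0.2506 encl dia 17.6 area dia 15.0
px [396. 107.] xy 0.852 -0.2885 encl dia 17.8 area dia 15.8
px [511. 157.] xy 0.7006 -0.6352 encl dia 209.5 area dia 115.4
px [ 29. 155.] xy 0.7123 0.8214 encl dia 26.2 area dia 23.2
px [405. 200.] xy 0.5643 -0.3002 encl dia 23.7 area dia 20.9
px [410. 224.] xy 0.4924 -0.3099 encl dia 30.4 area dia 27.4
px [386. 226.] xy 0.4854 -0.2424 encl dia 31.2 area dia 27.9
px [363. 228.] xy 0.4816 -0.1723 encl dia 22.6 area dia 12.1
px [392. 250.] xy 0.4167 -0.2548 encl dia 30.2 area dia 14.2
px [414. 248.] xy 0.4222 -0.3185 encl dia 23.8 area dia 12.8
row [-582.5, 52.0, -9.0] [0.005, -0.008, 0.682] dist 585.0 deg 39.1
```

drive_tool --pt "110 -58 5 -5 0 0 0.07" --pt "110 -116 10 -10 0 0 0.14" --pt "110 -174 15 -10 0 0 0.21" --pt "110 -232 20 -10 0 0 0.28" --pt "110 -290 26 -10 0 0 0.34"

```text
time_s: 13.22
tcp_pos: [0.5028, 0.0456, 0.2478]
tcp_rot: [[0.478, 0.878, -0.0], [0.878, -0.478, -0.001], [-0.001, 0.0, -1.0]]
ft_force: [1.3, 0.7, 0.7]
opening: 0.566
gripper_force: 0.0
```

Run:
```python
from h import *
st();go([.4852,-.2432,.10],Rdown(42))
```

```text
13.22 [0.5028 0.0456 0.2478] [[0.478, 0.878, -0.0], [0.878, -0.478, -0.001], [-0.001, 0.0, -1.0]] F [1.3 0.7 0.7] op 0.566 gf 0.0 q [ 0.85  0.09 -1.03  1.79  0.08  1.31 -0.7 ]
row [-262.0, 122.6, 148.0] [0.0, 0.001, 0.339] dist 325.0 deg 19.4
```

drive_tool --pt "110 -55 26 20 0 0 0.08" --pt "110 -110 51 40 0 0 0.16" --pt "110 -165 77 70 0 0 0.24" --pt "110 -215 100 100 0 0 0.3" --pt "110 -255 120 125 0 0 0.339"

```text
time_s: 13.85
tcp_pos: [0.4869, -0.2357, 0.1219]
tcp_rot: [[0.743, 0.67, -0.001], [0.67, -0.743, -0.0], [-0.001, -0.0, -1.0]]
ft_force: [1.3, -0.4, -0.1]
opening: 0.567
gripper_force: 0.0
```

drive_tool --pt "110 0 0 0 0 0 0" --pt "110 0 0 0 0 0 0"

```text
time_s: 14.1
tcp_pos: [0.4876, -0.2328, 0.1229]
tcp_rot: [[0.741, 0.671, -0.001], [0.671, -0.741, 0.002], [0.001, -0.002, -1.0]]
ft_force: [-0.0, 0.3, 0.4]
opening: 0.571
gripper_force: 0.0
```

Run:
```python
from h import *
st();c=cam("wrist"); blues(c,.032); go([.4852,-.2432,.031],Rdown(42))
```

```text
14.1 [ 0.4876 -0.2328  0.1229] [[0.741, 0.671, -0.001], [0.671, -0.741, 0.002], [0.001, -0.002, -1.0]] F [-0.   0.3  0.4] op 0.571 gf 0.0 q [ 1.08  0.28 -0.77  1.86  0.22  1.09 -0.61]
px [205. 168.] xy 0.481 -0.1743 encl dia 24.3 area dia 23.4
px [430. 203.] xy 0.5635 -0.3011 encl dia 24.3 area dia 23.4
px [288. 228.] xy 0.4858 -0.2434 encl dia 31.4 area dia 30.3
px [370. 274.] xy 0.499 -0.3164 encl dia 24.7 area dia 9.7
px [242. 301.] xy 0.4169 -0.2564 encl dia 31.3 area dia 14.2
px [304. 348.] xy 0.4218 -0.3189 encl dia 24.3 area dia 23.1
row [-9.6, 6.1, 92.5] [-0.0, -0.001, 0.005] dist 93.0 deg 0.3
```

drive_tool --pt "110 -9 6 40 0 0 0" --pt "110 -9 6 75 0 0 0" --pt "110 -9 6 92 0 0 0" --pt "110 -9 6 92 0 0 0" --pt "255 -9 6 92 0 0 0"

```text
time_s: 14.78
tcp_pos: [0.4864, -0.2441, 0.0329]
tcp_rot: [[0.741, 0.672, 0.002], [0.672, -0.741, -0.001], [0.001, 0.002, -1.0]]
ft_force: [0.2, -1.0, 3.6]
opening: 0.37
gripper_force: 5.9
```

drive_tool --pt "255 0 0 0 0 0 0" --pt "255 0 0 0 0 0 0" --pt "255 0 0 -50 0 0 0" --pt "255 0 0 -110 0 0 0" --pt "255 0 0 -200 0 0 0"

```text
time_s: 15.4
tcp_pos: [0.4846, -0.2442, 0.2057]
tcp_rot: [[0.741, 0.671, -0.0], [0.671, -0.741, -0.0], [-0.0, -0.0, -1.0]]
ft_force: [-0.5, -1.0, -0.3]
opening: 0.365
gripper_force: 34.9
```

Run:
```python
from h import *
st(); go([*slot(-30,20),.22],Rdown(81))
```

```text
15.4 [ 0.4846 -0.2442  0.2057] [[0.741, 0.671, -0.0], [0.671, -0.741, -0.0], [-0.0, -0.0, -1.0]] F [-0.5 -1.  -0.3] op 0.365 gf 34.85746622085571 q [ 1.14  0.2  -0.8   1.76  0.15  1.24 -0.53]
row [385.2, -379.3, -14.5] [-0.0, 0.0, -0.678] dist 541.0 deg 38.8
```

drive_tool --pt "255 30 -30 -40 0 0 -0.07" --pt "255 73 -72 -50 0 0 -0.14" --pt "255 115 -113 -50 0 0 -0.21" --pt "255 157 -154 -50 0 0 -0.28" --pt "255 200 -196 -50 0 0 -0.35"

```text
time_s: 16.02
tcp_pos: [0.5016, 0.0368, 0.2543]
tcp_rot: [[0.465, 0.885, 0.001], [0.885, -0.465, -0.002], [-0.001, 0.002, -1.0]]
ft_force: [1.0, -1.0, 0.0]
opening: 0.362
gripper_force: 34.9
```

Run:
```python
from h import *
st();go([*slot(-30,20),.12],Rdown(81))
```

```text
16.02 [0.5016 0.0368 0.2543] [[0.465, 0.885, 0.001], [0.885, -0.465, -0.002], [-0.001, 0.002, -1.0]] F [ 1. -1.  0.] op 0.362 gf 34.86190617084503 q [ 0.9   0.07 -1.06  1.78  0.07  1.32 -0.66]
row [235.7, -108.3, 133.8] [0.002, 0.002, -0.327] dist 292.0 deg 18.7
```

drive_tool --pt "255 55 -25 20 0 0 -0.08" --pt "255 110 -50 40 0 0 -0.16" --pt "255 165 -75 70 0 0 -0.24" --pt "255 215 -100 100 0 0 -0.3" --pt "255 230 -107 130 0 0 -0.327"

```text
time_s: 16.65
tcp_pos: [0.5134, 0.2928, 0.1234]
tcp_rot: [[0.152, 0.988, 0.0], [0.988, -0.152, 0.002], [0.002, 0.0, -1.0]]
ft_force: [0.8, -1.6, 0.1]
opening: 0.361
gripper_force: 34.8
```

drive_tool --pt "255 0 0 0 0 0 0" --pt "255 0 0 0 0 0 0"

```text
time_s: 16.9
tcp_pos: [0.5151, 0.2877, 0.1247]
tcp_rot: [[0.159, 0.987, 0.001], [0.987, -0.159, -0.001], [-0.001, 0.001, -1.0]]
ft_force: [0.6, -1.0, 0.2]
opening: 0.362
gripper_force: 34.9
```

Run:
```python
from h import *
st();go([*slot(-30,20),.038],Rdown(81))
```

```text
16.9 [0.5151 0.2877 0.1247] [[0.159, 0.987, 0.001], [0.987, -0.159, -0.001], [-0.001, 0.001, -1.0]] F [ 0.6 -1.   0.2] op 0.362 gf 34.85069990158081 q [ 0.28  0.51 -1.06  1.73  0.48  1.18 -1.07]
row [7.8, -1.0, 86.7] [0.001, 0.001, -0.002] dist 87.0 deg 0.2
```

drive_tool --pt "255 7 -1 45 0 0 0" --pt "255 7 -1 75 0 0 0" --pt "255 7 -1 87 0 0 0" --pt "255 7 -1 87 0 0 0" --pt "130 7 -1 87 0 0 0"

```text
time_s: 17.52
tcp_pos: [0.5156, 0.2958, 0.0385]
tcp_rot: [[0.158, 0.987, 0.002], [0.987, -0.158, 0.001], [0.001, 0.002, -1.0]]
ft_force: [-0.0, 1.2, 1.7]
opening: 0.489
gripper_force: 0.0
```

drive_tool --pt "120 0 0 0 0 0 0" --pt "120 0 0 -40 0 0 0" --pt "120 0 0 -100 0 0 0" --pt "110 0 0 -160 0 0 0" --pt "110 0 0 -200 0 0 0"

```text
time_s: 18.15
tcp_pos: [0.5148, 0.2967, 0.2406]
tcp_rot: [[0.157, 0.988, 0.004], [0.988, -0.157, 0.001], [0.002, 0.003, -1.0]]
ft_force: [0.5, -0.7, 0.2]
opening: 0.567
gripper_force: 0.0
```

Run:
```python
from h import *
s=st(); c=cam("wrist"); save(c,"w7.png"); blues(c,.035); c=cam("top"); print([tuple(np.round(b,3)) for b in blues(c,.032,False) if .35<b[0]<.65 and b[1]<0])
go([.4917,-.3106,.25],Rdown(42))
```

```text
18.15 [0.5148 0.2967 0.2406] [[0.157, 0.988, 0.004], [0.988, -0.157, 0.001], [0.002, 0.003, -1.0]] F [ 0.5 -0.7  0.2] op 0.567 gf 0.0 q [ 0.32  0.42 -1.13  1.59  0.38  1.38 -1.01]
px [279. 136.] xy 0.5228 0.3387 encl dia 31.0 area dia 15.4
px [278. 184.] xy 0.5152 0.295 encl dia 30.8 area dia 29.4
[(np.float64(0.564), np.float64(-0.301), np.float64(0.021)), (np.float64(0.492), np.float64(-0.31), np.float64(0.027)), (np.float64(0.482), np.float64(-0.172), np.float64(0.021)), (np.float64(0.417), np.float64(-0.255), np.float64(0.028)), (np.float64(0.422), np.float64(-0.318), np.float64(0.012))]
row [-604.8, 71.5, -9.9] [0.006, -0.007, 0.68] dist 609.0 deg 39.0
```

Both are on the tray. Next the wide one at (0.492,-0.311).

drive_tool --pt "110 -60 7 -5 0 0 0.07" --pt "110 -120 14 -10 0 0 0.14" --pt "110 -180 21 -10 0 0 0.21" --pt "110 -240 28 -10 0 0 0.28" --pt "110 -302 36 -10 0 0 0.34"

```text
time_s: 18.88
tcp_pos: [0.5019, -0.0099, 0.2467]
tcp_rot: [[0.479, 0.878, 0.0], [0.878, -0.479, -0.001], [-0.001, 0.001, -1.0]]
ft_force: [0.2, -0.3, 0.8]
opening: 0.567
gripper_force: 0.0
```

Run:
```python
from h import *
st();go([.4917,-.3106,.10],Rdown(42))
```

```text
18.88 [ 0.5019 -0.0099  0.2467] [[0.479, 0.878, 0.0], [0.878, -0.479, -0.001], [-0.001, 0.001, -1.0]] F [ 0.2 -0.3  0.8] op 0.567 gf 0.0 q [ 1.03  0.09 -1.1   1.79  0.08  1.31 -0.59]
row [-268.6, 135.0, 147.1] [0.001, 0.001, 0.338] dist 335.0 deg 19.4
```

drive_tool --pt "110 -55 28 20 0 0 0.08" --pt "110 -110 55 40 0 0 0.16" --pt "110 -165 82 70 0 0 0.24" --pt "110 -220 110 100 0 0 0.3" --pt "110 -265 133 125 0 0 0.338"

```text
time_s: 19.5
tcp_pos: [0.4926, -0.2972, 0.1252]
tcp_rot: [[0.743, 0.67, -0.0], [0.67, -0.743, -0.001], [-0.001, 0.0, -1.0]]
ft_force: [0.4, -0.8, 0.3]
opening: 0.567
gripper_force: 0.0
```

drive_tool --pt "110 0 0 0 0 0 0" --pt "110 0 0 0 0 0 0"

```text
time_s: 19.75
tcp_pos: [0.4931, -0.2945, 0.126]
tcp_rot: [[0.742, 0.671, -0.0], [0.671, -0.742, 0.002], [0.001, -0.001, -1.0]]
ft_force: [-0.1, 1.3, -0.4]
opening: 0.565
gripper_force: 0.0
```

Run:
```python
from h import *
st();c=cam("wrist"); blues(c,.032); go([.4917,-.3106,.031],Rdown(42))
```

```text
19.75 [ 0.4931 -0.2945  0.126 ] [[0.742, 0.671, -0.0], [0.671, -0.742, 0.002], [0.001, -0.001, -1.0]] F [-0.1  1.3 -0.4] op 0.565 gf 0.0 q [ 1.19  0.38 -0.83  1.77  0.3   1.13 -0.57]
px [123. 108.] xy 0.4811 -0.1749 encl dia 24.5 area dia 23.4
px [360. 147.] xy 0.5636 -0.3015 encl dia 24.4 area dia 23.4
px [295. 231.] xy 0.4923 -0.3114 encl dia 31.2 area dia 30.3
px [168. 255.] xy 0.4175 -0.2541 encl dia 30.2 area dia 12.0
px [240. 303.] xy 0.422 -0.3192 encl dia 24.2 area dia 22.6
row [-12.8, 11.1, 95.6] [0.0, -0.001, 0.004] dist 97.0 deg 0.2
```

drive_tool --pt "110 -12 11 40 0 0 0" --pt "110 -12 11 75 0 0 0" --pt "110 -12 11 95 0 0 0" --pt "110 -12 11 95 0 0 0" --pt "255 -12 11 95 0 0 0"

```text
time_s: 20.42
tcp_pos: [0.4928, -0.3115, 0.0329]
tcp_rot: [[0.741, 0.671, 0.002], [0.671, -0.741, -0.001], [0.001, 0.002, -1.0]]
ft_force: [-0.6, 0.5, 2.9]
opening: 0.375
gripper_force: 6.0
```

drive_tool --pt "255 0 0 0 0 0 0" --pt "255 0 0 0 0 0 0" --pt "255 0 0 -50 0 0 0" --pt "255 0 0 -110 0 0 0" --pt "255 0 0 -200 0 0 0"

```text
time_s: 21.05
tcp_pos: [0.491, -0.3117, 0.2056]
tcp_rot: [[0.742, 0.67, -0.0], [0.67, -0.742, -0.0], [-0.0, -0.0, -1.0]]
ft_force: [0.2, 0.1, -0.8]
opening: 0.364
gripper_force: 34.8
```

Run:
```python
from h import *
st(); go([*slot(45,20),.22],Rdown(81))
```

```text
21.05 [ 0.491  -0.3117  0.2056] [[0.742, 0.67, -0.0], [0.67, -0.742, -0.0], [-0.0, -0.0, -1.0]] F [ 0.2  0.1 -0.8] op 0.364 gf 34.84537482261658 q [ 1.24  0.31 -0.86  1.67  0.25  1.27 -0.5 ]
row [378.2, -492.5, -14.5] [-0.0, 0.0, -0.679] dist 621.0 deg 38.9
```

drive_tool --pt "255 30 -38 -40 0 0 -0.07" --pt "255 68 -88 -50 0 0 -0.14" --pt "255 106 -138 -50 0 0 -0.21" --pt "255 143 -187 -50 0 0 -0.28" --pt "255 180 -235 -50 0 0 -0.35"

```text
time_s: 21.68
tcp_pos: [0.467, -0.0147, 0.2539]
tcp_rot: [[0.465, 0.885, 0.0], [0.885, -0.465, -0.002], [-0.002, 0.001, -1.0]]
ft_force: [-0.1, -0.1, 0.8]
opening: 0.361
gripper_force: 34.9
```

drive_tool --pt "255 50 -24 0 0 0 -0.06" --pt "255 105 -50 0 0 0 -0.12" --pt "255 160 -76 15 0 0 -0.18" --pt "255 160 -76 15 0 0 -0.18" --pt "255 160 -76 15 0 0 -0.18"

```text
time_s: 22.3
tcp_pos: [0.4748, 0.1602, 0.2386]
tcp_rot: [[0.3, 0.954, -0.001], [0.954, -0.3, -0.0], [-0.001, -0.001, -1.0]]
ft_force: [0.6, -0.6, 0.0]
opening: 0.361
gripper_force: 34.8
```

Run:
```python
from h import *
st();go([*slot(45,20),.12],Rdown(81))
```

```text
22.3 [0.4748 0.1602 0.2386] [[0.3, 0.954, -0.001], [0.954, -0.3, -0.0], [-0.001, -0.001, -1.0]] F [ 0.6 -0.6  0. ] op 0.361 gf 34.81185257434845 q [ 0.87  0.16 -1.33  1.8   0.16  1.3  -0.8 ]
row [130.4, -76.0, 118.6] [-0.001, 0.0, -0.148] dist 192.0 deg 8.5
```

drive_tool --pt "255 50 -20 45 0 0 -0.06" --pt "255 100 -55 90 0 0 -0.12" --pt "255 130 -75 105 0 0 -0.148" --pt "255 130 -75 105 0 0 -0.148"

```text
time_s: 22.8
tcp_pos: [0.4394, 0.3094, 0.1326]
tcp_rot: [[0.151, 0.989, -0.003], [0.989, -0.151, -0.0], [-0.001, -0.002, -1.0]]
ft_force: [-0.2, -0.0, 0.4]
opening: 0.359
gripper_force: 34.9
```

Run:
```python
from h import *
st();go([*slot(45,20),.038],Rdown(81))
```

```text
22.8 [0.4394 0.3094 0.1326] [[0.151, 0.989, -0.003], [0.989, -0.151, -0.0], [-0.001, -0.002, -1.0]] F [-0.2 -0.   0.4] op 0.359 gf 34.86891567707062 q [ 0.35  0.43 -1.2   1.85  0.44  1.17 -1.15]
row [-1.7, 2.5, 94.6] [-0.002, 0.001, 0.006] dist 95.0 deg 0.4
```

drive_tool --pt "255 -1 2 45 0 0 0.006" --pt "255 -1 2 75 0 0 0.006" --pt "255 -1 2 94 0 0 0.006" --pt "255 -1 2 94 0 0 0.006" --pt "130 -1 2 94 0 0 0.006"

```text
time_s: 23.42
tcp_pos: [0.4461, 0.3038, 0.0406]
tcp_rot: [[0.167, 0.986, 0.002], [0.986, -0.167, -0.001], [-0.001, 0.002, -1.0]]
ft_force: [-0.3, 0.1, -0.3]
opening: 0.492
gripper_force: 0.0
```

drive_tool --pt "120 0 0 0 0 0 0" --pt "120 0 0 -40 0 0 0" --pt "120 0 0 -100 0 0 0" --pt "110 0 0 -160 0 0 0" --pt "110 0 0 -200 0 0 0"

```text
time_s: 24.05
tcp_pos: [0.4449, 0.3059, 0.2428]
tcp_rot: [[0.163, 0.987, 0.003], [0.987, -0.163, 0.001], [0.001, 0.003, -1.0]]
ft_force: [-0.8, 0.5, 0.1]
opening: 0.567
gripper_force: 0.0
```

Run:
```python
from h import *
s=st(); c=cam("wrist"); save(c,"w8.png"); blues(c,.035); c=cam("top"); print([tuple(np.round(b,3)) for b in blues(c,.032,False) if .35<b[0]<.65 and b[1]<0])
go([.417,-.2555,.25],Rdown(42))
```

```text
24.05 [0.4449 0.3059 0.2428] [[0.163, 0.987, 0.003], [0.987, -0.163, 0.001], [0.001, 0.003, -1.0]] F [-0.8  0.5  0.1] op 0.567 gf 0.0 q [ 0.45  0.31 -1.29  1.72  0.31  1.35 -1.06]
px [354. 133.] xy 0.5223 0.3388 encl dia 31.0 area dia 29.8
px [279. 180.] xy 0.4473 0.3093 encl dia 31.8 area dia 30.3
px [351. 180.] xy 0.5151 0.2953 encl dia 31.0 area dia 13.4
[(np.float64(0.564), np.float64(-0.301), np.float64(0.021)), (np.float64(0.482), np.float64(-0.172), np.float64(0.02)), (np.float64(0.417), np.float64(-0.255), np.float64(0.028)), (np.float64(0.422), np.float64(-0.318), np.float64(0.013))]
row [-559.9, 63.4, -7.3] [0.005, -0.006, 0.673] dist 564.0 deg 38.6
```

Run:
```python
from h import *
go([.455,.02,.25],Rdown(62))
```

```text
row [-281.9, 55.7, -6.2] [0.006, -0.005, 0.324] dist 287.0 deg 18.6
```

drive_tool --pt "110 -56 11 -6 0 0 0.06" --pt "110 -112 22 -6 0 0 0.12" --pt "110 -168 33 -6 0 0 0.18" --pt "110 -224 44 -6 0 0 0.25" --pt "110 -282 56 -6 0 0 0.32"

```text
time_s: 24.78
tcp_pos: [0.453, 0.0155, 0.2456]
tcp_rot: [[0.469, 0.883, 0.0], [0.883, -0.469, -0.003], [-0.003, 0.002, -1.0]]
ft_force: [0.8, -0.8, -0.1]
opening: 0.567
gripper_force: 0.0
```

Run:
```python
from h import *
st();go([.417,-.2555,.10],Rdown(42))
c=cam("top");save(c,"t2.png");i=c["image"];z=cv2.resize(i[175:290,165:245],None,fx=5,fy=5,interpolation=cv2.INTER_CUBIC);w=cv2.imread("pics/w8.png")[60:260,180:480]; z2=cv2.resize(w,None,fx=1.33,fy=1.33)
H=np.zeros((575,800,3),np.uint8);H[:,:400]=z[:,:,::-1];H[:z2.shape[0],400:400+z2.shape[1]]=z2[:,:400];cv2.imwrite("pics/chk1.png",H)
```

```text
24.77 [0.453  0.0155 0.2456] [[0.469, 0.883, 0.0], [0.883, -0.469, -0.003], [-0.003, 0.002, -1.0]] F [ 0.8 -0.8 -0.1] op 0.567 gf 0.0 q [ 1.12 -0.14 -1.11  1.9  -0.12  1.31 -0.44]
row [-255.8, 95.0, 146.4] [0.002, 0.002, 0.35] dist 310.0 deg 20.0
```

View pics/chk1.png

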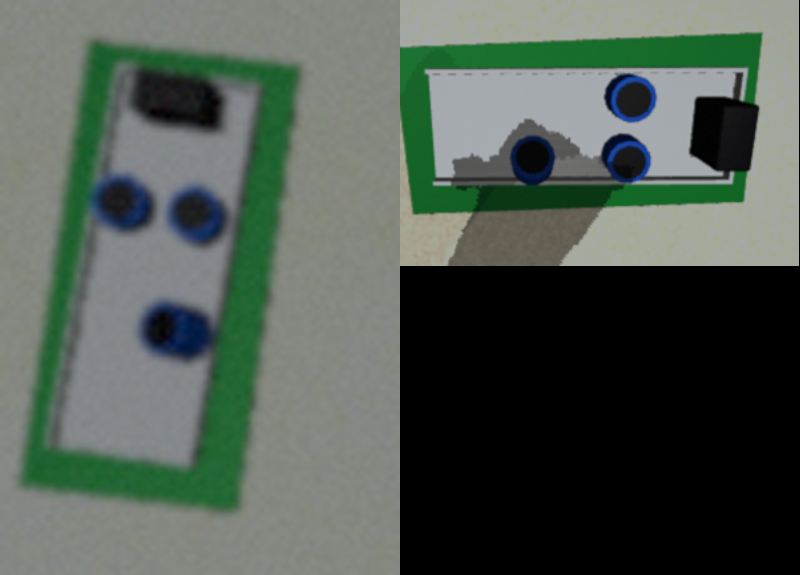

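The check crop shows two sleeves standing well and the third (left part, (175,330)) leaning on the tray's side wall; I will set it level after bringing the fourth.

drive_tool --pt "110 -55 20 20 0 0 0.08" --pt "110 -110 41 40 0 0 0.16" --pt "110 -165 61 70 0 0 0.24" --pt "110 -220 82 100 0 0 0.3" --pt "110 -253 94 125 0 0 0.35"

```text
time_s: 25.45
tcp_pos: [0.4178, -0.2518, 0.1191]
tcp_rot: [[0.743, 0.669, -0.001], [0.669, -0.743, -0.0], [-0.001, -0.001, -1.0]]
ft_force: [0.2, 0.7, -0.3]
opening: 0.569
gripper_force: 0.0
```

drive_tool --pt "110 0 0 0 0 0 0" --pt "110 0 0 0 0 0 0"

```text
time_s: 25.7
tcp_pos: [0.4192, -0.2484, 0.1205]
tcp_rot: [[0.74, 0.673, -0.0], [0.673, -0.74, 0.001], [0.001, -0.001, -1.0]]
ft_force: [0.1, 0.0, -0.1]
opening: 0.569
gripper_force: 0.0
```

Run:
```python
from h import *
st();c=cam("wrist"); blues(c,.032); go([.417,-.2557,.031],Rdown(42))
```

```text
25.7 [ 0.4192 -0.2484  0.1205] [[0.74, 0.673, -0.0], [0.673, -0.74, 0.001], [0.001, -0.001, -1.0]] F [ 0.1  0.  -0.1] op 0.569 gf 0.0 q [ 1.31  0.18 -0.89  1.98  0.16  1.06 -0.48]
px [255.  65.] xy 0.4809 -0.1746 encl dia 24.4 area dia 23.4
px [512. 108.] xy 0.5634 -0.3014 encl dia 24.4 area dia 23.4
px [284. 227.] xy 0.4166 -0.2562 encl dia 31.4 area dia 30.3
px [360. 270.] xy 0.4305 -0.3221 encl dia 14.2 area dia 4.9
row [-7.1, 3.7, 90.1] [0.0, -0.0, 0.006] dist 90.0 deg 0.3
```

drive_tool --pt "110 -7 4 40 0 0 0" --pt "110 -7 4 75 0 0 0" --pt "110 -7 4 90 0 0 0" --pt "110 -7 4 90 0 0 0" --pt "255 -7 4 90 0 0 0"

```text
time_s: 26.38
tcp_pos: [0.4179, -0.2574, 0.0323]
tcp_rot: [[0.74, 0.673, 0.002], [0.673, -0.74, -0.002], [0.0, 0.003, -1.0]]
ft_force: [-1.2, 1.1, 3.6]
opening: 0.371
gripper_force: 6.1
```

drive_tool --pt "255 0 0 0 0 0 0" --pt "255 0 0 0 0 0 0" --pt "255 0 0 -50 0 0 0" --pt "255 0 0 -110 0 0 0" --pt "255 0 0 -200 0 0 0"

```text
time_s: 27.0
tcp_pos: [0.4163, -0.257, 0.2053]
tcp_rot: [[0.74, 0.672, -0.0], [0.672, -0.74, -0.001], [-0.0, 0.0, -1.0]]
ft_force: [-0.4, -1.4, -0.3]
opening: 0.36
gripper_force: 34.9
```

Run:
```python
from h import *
st(); print(slot(88,-17)); go([.60,.0,.26],Rdown(62))
```

```text
27.0 [ 0.4163 -0.257   0.2053] [[0.74, 0.672, -0.0], [0.672, -0.74, -0.001], [-0.0, 0.0, -1.0]] F [-0.4 -1.4 -0.3] op 0.36 gf 34.86451327800751 q [ 1.4   0.06 -0.92  1.88  0.06  1.22 -0.37]
[0.40474281 0.35055693]
row [308.7, -66.8, -54.9] [0.0, 0.001, -0.345] dist 321.0 deg 19.8
```

drive_tool --pt "255 40 -9 -45 0 0 -0.07" --pt "255 97 -21 -55 0 0 -0.14" --pt "255 155 -33 -55 0 0 -0.2" --pt "255 213 -46 -55 0 0 -0.27" --pt "255 270 -58 -55 0 0 -0.34"

```text
time_s: 27.62
tcp_pos: [0.5787, -0.0318, 0.2589]
tcp_rot: [[0.473, 0.881, 0.001], [0.881, -0.473, -0.001], [-0.001, 0.002, -1.0]]
ft_force: [-0.0, -0.1, 0.5]
opening: 0.363
gripper_force: 34.9
```

Run:
```python
from h import *
st(); go([.55,.20,.25],Rdown(75));go([*slot(88,-17),.22],Rdown(81))
```

```text
27.62 [ 0.5787 -0.0318  0.2589] [[0.473, 0.881, 0.001], [0.881, -0.473, -0.001], [-0.001, 0.002, -1.0]] F [-0.  -0.1  0.5] op 0.363 gf 34.86855089664459 q [ 0.91  0.35 -1.1   1.6   0.31  1.39 -0.72]
row [190.7, -135.0, 8.6] [0.002, 0.001, -0.231] dist 234.0 deg 13.3
row [254.5, -334.3, 38.2] [0.002, 0.001, -0.336] dist 422.0 deg 19.3
```

drive_tool --pt "255 50 -30 5 0 0 -0.06" --pt "255 100 -65 8 0 0 -0.12" --pt "255 150 -100 8 0 0 -0.18" --pt "255 191 -140 8 0 0 -0.231" --pt "255 205 -190 15 0 0 -0.26"

```text
time_s: 28.25
tcp_pos: [0.5071, 0.241, 0.2441]
tcp_rot: [[0.229, 0.973, 0.001], [0.973, -0.229, 0.003], [0.003, 0.001, -1.0]]
ft_force: [-0.3, 0.2, 0.5]
opening: 0.36
gripper_force: 34.9
```

Run:
```python
from h import *
st(); go([*slot(88,-17),.12],Rdown(81))
```

```text
28.25 [0.5071 0.241  0.2441] [[0.229, 0.973, 0.001], [0.973, -0.229, 0.003], [0.003, 0.001, -1.0]] F [-0.3  0.2  0.5] op 0.36 gf 34.85220193862915 q [ 0.52  0.35 -1.22  1.66  0.34  1.36 -0.98]
row [82.8, -124.9, 124.3] [0.001, -0.003, -0.074] dist 195.0 deg 4.2
```

drive_tool --pt "255 30 -45 20 0 0 -0.03" --pt "255 60 -90 40 0 0 -0.074" --pt "255 82 -125 80 0 0 -0.074" --pt "255 82 -125 115 0 0 -0.074" --pt "255 82 -125 115 0 0 -0.074"

```text
time_s: 28.88
tcp_pos: [0.4036, 0.3453, 0.1265]
tcp_rot: [[0.158, 0.987, -0.003], [0.987, -0.158, -0.003], [-0.004, -0.003, -1.0]]
ft_force: [0.4, 1.1, -0.1]
opening: 0.36
gripper_force: 34.9
```

drive_tool --pt "255 0 0 0 0 0 0" --pt "255 0 0 0 0 0 0"

```text
time_s: 29.12
tcp_pos: [0.4064, 0.3468, 0.1299]
tcp_rot: [[0.161, 0.987, 0.002], [0.987, -0.161, 0.001], [0.002, 0.002, -1.0]]
ft_force: [-0.1, 0.8, 0.2]
opening: 0.362
gripper_force: 34.9
```

Run:
```python
from h import *
st(); go([*slot(88,-17),.038],Rdown(81)); c=cam("wrist"); save(c,"w9.png")
```

```text
29.12 [0.4064 0.3468 0.1299] [[0.161, 0.987, 0.002], [0.987, -0.161, 0.001], [0.002, 0.002, -1.0]] F [-0.1  0.8  0.2] op 0.362 gf 34.85951900482178 q [ 0.25  0.41 -1.19  1.86  0.42  1.15 -1.25]
row [3.2, -2.4, 91.9] [0.002, -0.002, -0.005] dist 92.0 deg 0.3
```

View pics/w9.png

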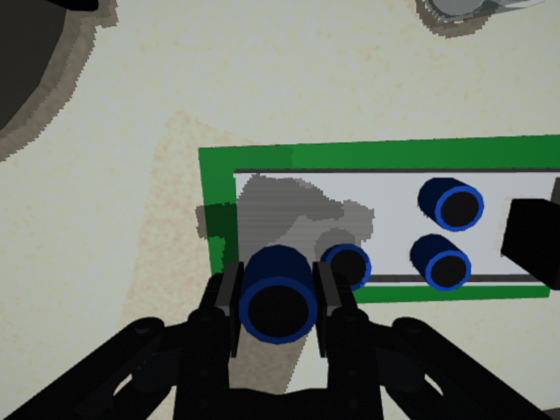

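The view shows the held sleeve (277,300) above the tray's open end; sleeve three (347,265) leans, the first two (450,205), (442,262) stand.

drive_tool --pt "255 4 -2 45 0 0 0" --pt "255 4 -2 75 0 0 0" --pt "255 4 -2 92 0 0 0" --pt "255 4 -2 92 0 0 0" --pt "130 4 -2 92 0 0 0"

```text
time_s: 29.8
tcp_pos: [0.4042, 0.3514, 0.0374]
tcp_rot: [[0.159, 0.987, 0.001], [0.987, -0.16, 0.001], [0.001, 0.001, -1.0]]
ft_force: [-0.7, 0.2, 0.7]
opening: 0.489
gripper_force: 0.0
```

drive_tool --pt "125 0 0 0 0 0 0" --pt "125 0 0 -40 0 0 0" --pt "120 0 0 -100 0 0 0" --pt "90 0 0 -120 0 0 0" --pt "90 0 0 -120 0 0 0"

```text
time_s: 30.42
tcp_pos: [0.4045, 0.3513, 0.1577]
tcp_rot: [[0.16, 0.987, 0.003], [0.987, -0.16, 0.001], [0.001, 0.003, -1.0]]
ft_force: [0.7, 0.2, -0.5]
opening: 0.65
gripper_force: 0.0
```

Run:
```python
from h import *
s=st(); c=cam("wrist"); save(c,"w10.png"); blues(c,.035)
for x in (35,45,55): print(x,proj(c,[*slot(x,20),.035]))
go([*slot(43,22),.09],Rdown(81))
```

```text
30.43 [0.4045 0.3513 0.1577] [[0.16, 0.987, 0.003], [0.987, -0.16, 0.001], [0.001, 0.003, -1.0]] F [ 0.7  0.2 -0.5] op 0.65 gf 0.0 q [ 0.27  0.38 -1.22  1.83  0.39  1.2  -1.23]
px [441. 200.] xy 0.5221 0.3391 encl dia 31.0 area dia 30.0
px [277. 210.] xy 0.4038 0.3513 encl dia 31.2 area dia 29.9
px [341. 252.] xy 0.4596 0.3073 encl dia 21.0 area dia 7.8
px [432. 256.] xy 0.5146 0.2956 encl dia 31.2 area dia 30.0
35 [348.24874112 258.19095682]
45 [335.01409701 258.25200086]
55 [321.77771084 258.31305293]
row [-38.5, 45.9, 66.2] [0.001, 0.0, -0.004] dist 89.0 deg 0.2
```

View pics/w10.png

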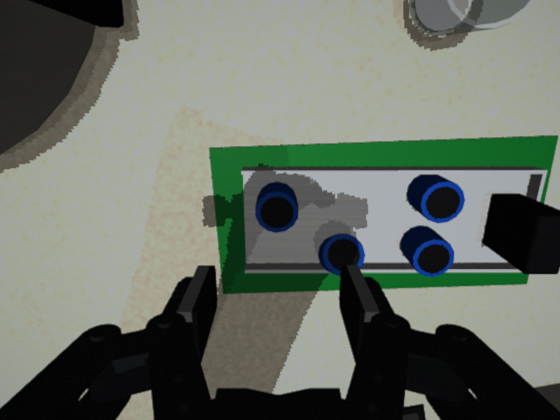

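The leaning sleeve is at (342,253); the other three stand: (277,208), (441,200), (432,256).

drive_tool --pt "110 -20 23 20 0 0 0" --pt "110 -38 44 40 0 0 0" --pt "110 -38 44 66 0 0 0" --pt "110 -38 44 66 0 0 0"

```text
time_s: 30.98
tcp_pos: [0.4396, 0.304, 0.087]
tcp_rot: [[0.16, 0.987, -0.006], [0.987, -0.16, -0.003], [-0.004, -0.006, -1.0]]
ft_force: [1.1, -0.2, 0.0]
opening: 0.573
gripper_force: 0.0
```

Run:
```python
from h import *
s=st(); c=cam("wrist"); save(c,"w11.png"); blues(c,.035)
go([*slot(41,22),.041],Rdown(81))
```

```text
30.98 [0.4396 0.304  0.087 ] [[0.16, 0.987, -0.006], [0.987, -0.16, -0.003], [-0.004, -0.006, -1.0]] F [ 1.1 -0.2  0. ] op 0.573 gf 0.0 q [ 0.29  0.47 -1.13  1.89  0.48  1.09 -1.19]
px [433. 162.] xy 0.5222 0.3387 encl dia 31.1 area dia 30.2
px [194. 176.] xy 0.4041 0.3507 encl dia 31.0 area dia 30.1
px [420. 240.] xy 0.5149 0.2956 encl dia 31.3 area dia 14.8
px [292. 243.] xy 0.4474 0.309 encl dia 34.3 area dia 32.3
row [0.2, 5.2, 47.6] [-0.003, 0.002, -0.003] dist 48.0 deg 0.3
```

View pics/w11.png

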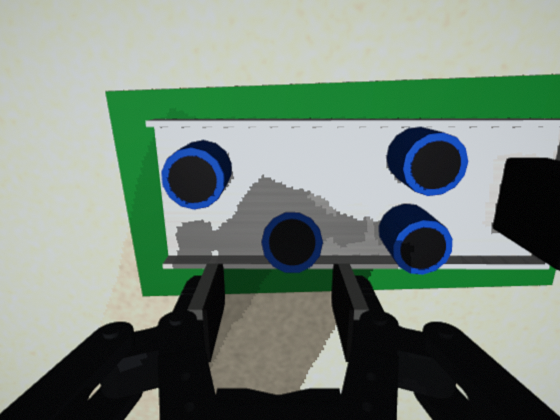

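The leaning sleeve's mouth is at (292,243), between the finger planes (215..340).

drive_tool --pt "110 0 6 30 0 0 0" --pt "110 0 6 46 0 0 0" --pt "255 0 6 46 0 0 0" --pt "255 0 6 46 0 0 0" --pt "255 0 6 46 0 0 0"

```text
time_s: 31.65
tcp_pos: [0.4473, 0.3058, 0.0452]
tcp_rot: [[0.159, 0.987, 0.001], [0.987, -0.159, 0.001], [0.001, 0.001, -1.0]]
ft_force: [0.3, -0.7, -0.0]
opening: 0.36
gripper_force: 35.0
```

drive_tool --pt "255 0 0 0 0 0 0" --pt "255 0 0 -25 0 0 0" --pt "255 8 0 -25 0 0 0" --pt "255 8 0 -25 0 0 0" --pt "255 8 0 -10 0 0 0"

```text
time_s: 32.28
tcp_pos: [0.4486, 0.3134, 0.0539]
tcp_rot: [[0.159, 0.987, 0.001], [0.987, -0.159, 0.0], [0.0, 0.001, -1.0]]
ft_force: [-0.9, -0.4, -1.4]
opening: 0.36
gripper_force: 35.1
```

Run:
```python
from h import *
s=st(); c=cam("wrist"); save(c,"w12.png"); go([*slot(41,15),.041],Rdown(81))
```

```text
32.27 [0.4486 0.3134 0.0539] [[0.159, 0.987, 0.001], [0.987, -0.159, 0.0], [0.0, 0.001, -1.0]] F [-0.9 -0.4 -1.4] op 0.36 gf 35.070401430130005 q [ 0.23  0.54 -1.07  1.89  0.55  1.04 -1.23]
row [-0.5, -0.9, 10.3] [-0.002, 0.002, -0.003] dist 10.0 deg 0.3
```

View pics/w12.png

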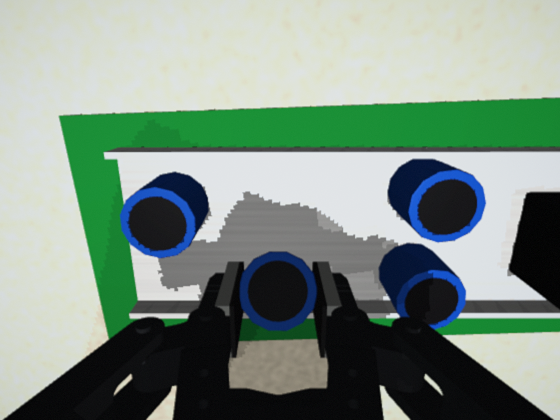

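The held sleeve (277,290) is still tilted toward the camera, now off the wall; lower it and let it settle.

drive_tool --pt "255 4 0 5 0 0 0" --pt "255 4 0 11 0 0 0" --pt "255 4 0 11 0 0 0" --pt "130 4 0 11 0 0 0" --pt "110 4 0 11 0 0 0"

```text
time_s: 32.95
tcp_pos: [0.4489, 0.3171, 0.043]
tcp_rot: [[0.159, 0.987, -0.0], [0.987, -0.159, -0.0], [-0.0, -0.0, -1.0]]
ft_force: [0.5, 0.6, 0.3]
opening: 0.571
gripper_force: 0.0
```

drive_tool --pt "110 0 0 -10 0 0 0" --pt "110 0 0 -40 0 0 0" --pt "110 0 0 -80 0 0 0" --pt "110 -30 0 -120 0 0 0" --pt "110 -30 0 -120 0 0 0"

```text
time_s: 33.58
tcp_pos: [0.4464, 0.2863, 0.1661]
tcp_rot: [[0.163, 0.987, 0.006], [0.987, -0.163, -0.0], [0.001, 0.006, -1.0]]
ft_force: [-0.6, -0.6, -0.4]
opening: 0.568
gripper_force: 0.0
```

Run:
```python
from h import *
s=st(); c=cam("wrist"); save(c,"w13.png"); b=blues(c,.035)
p=proj(c,[*slot(41,12),.035]); print(p)
for q in b:
    o=np.array(q[:2])-TC; print("tray xy",(o@td*1000).round(1),(o@tn*1000).round(1))
```

```text
33.58 [0.4464 0.2863 0.1661] [[0.163, 0.987, 0.006], [0.987, -0.163, -0.0], [0.001, 0.006, -1.0]] F [-0.6 -0.6 -0.4] op 0.568 gf 0.0 q [ 0.44  0.36 -1.23  1.83  0.37  1.2  -1.07]
px [372. 118.] xy 0.5224 0.3387 encl dia 31.2 area dia 30.1
px [203. 129.] xy 0.404 0.3506 encl dia 30.9 area dia 29.8
px [272. 177.] xy 0.4463 0.3117 encl dia 29.3 area dia 11.0
px [367. 180.] xy 0.5149 0.2951 encl dia 31.2 area dia 30.1
[270.81012209 170.61173365]
tray xy -30.0 -23.7
tray xy 88.8 -16.9
tray xy 40.9 14.9
tray xy -29.5 20.5
```

Run:
```python
from h import *
c=cam("top"); save(c,"t3.png"); hsv=cv2.cvtColor(c["image"],cv2.COLOR_RGB2HSV); m=((hsv[...,0]>100)&(hsv[...,0]<135)&(hsv[...,1]>100)|(hsv[...,2]<60)).astype(np.uint8)
for x,y in((.5224,.3387),(.404,.3506),(.4463,.3117),(.5149,.2951)):
    u,v=proj(c,[x,y,.03]).round().astype(int); k=m[v-11:v+12,u-11:u+12]; n,l,s,ce=cv2.connectedComponentsWithStats(k); i=1+np.argmax(s[1:,4]) if n>1 else 0; print((u,v),s[i],ce[i].round(1))
c=cam("wrist"); hsv=cv2.cvtColor(c["image"],cv2.COLOR_RGB2HSV); save(c,"w14.png")
m=((hsv[...,0]>100)&(hsv[...,0]<135)&(hsv[...,1]>120)&(hsv[...,2]>18)).astype(np.uint8); n,l,s,ce=cv2.connectedComponentsWithStats(m)
for i in range(1,n):
    if s[i][4]>60:
        v,u=np.nonzero(l==i);Q=np.c_[u,v].astype(np.float32); print(s[i],cv2.minAreaRect(Q)[1:],proj(c,[.4463,.3117,.005]),proj(c,[.4463,.3117,.035]))
```

```text
(np.int64(189), np.int64(215)) [  0   0  23  23 346] [12.2 13.2]
(np.int64(183), np.int64(256)) [  0   0  23  23 463] [11.3 10.7]
(np.int64(197), np.int64(241)) [  0   0  23  23 480] [11.4 10.4]
(np.int64(203), np.int64(218)) [  0   0  23  23 351] [ 8.3 12.8]
[ 349   96   53   48 1039] ((47.0, 52.0), 90.0) [275.03540845 167.43039829] [274.77510642 175.92523903]
[183 107  49  47 899] ((46.0, 48.0), 90.0) [275.03540845 167.43039829] [274.77510642 175.92523903]
[254 154  43  48 839] ((47.0, 42.0), 90.0) [275.03540845 167.43039829] [274.77510642 175.92523903]
[ 345  156   49   48 1007] ((50.087921142578125, 43.826934814453125), 26.56505012512207) [275.03540845 167.43039829] [274.77510642 175.92523903]
```

```bash
cat > kin.py <<'E'
from h import *
from scipy.optimize import least_squares
rz=lambda a:Ro.from_euler('z',a).as_matrix(); ry=lambda a:Ro.from_euler('y',a).as_matrix()
def fk(q,L):
    h,l1,a,l2,b,l3,o=L; Z=np.array([0,0,1.]); X=np.array([1.,0,0])
    R=rz(-q[0]); p=h*Z; R=R@ry(q[1])@rz(-q[2]); p=p+R@(l1*Z+a*X); R=R@ry(q[3]); p=p+R@(-a*X+b*X); R=R@rz(-q[4]); p=p+R@(l2*Z)
    R=R@ry(q[5]); p=p+R@(o*X); R=R@rz(-q[6]); p=p+R@(l3*Z); return p,R@rz(np.pi/2)
S=[([1.15,.32,-.07,1.45,.02,1.37,-.06],[.2742,-.5888,.2552]),([.68,-.13,-.67,1.91,-.08,1.33,.02],[.4412,-.0027,.2562]),([.6,.09,-.77,2.07,.07,1.01,-.15],[.4512,.04,.1066]),([.5,.33,-.78,1.53,.23,1.38,-.24],[.6093,.0531,.2575]),([.11,.62,-.94,1.71,.55,1.11,-1.16],[.5205,.3332,.0619]),([.55,-.14,-.98,1.91,-.12,1.31,-.51],[.3993,.2008,.2485]),([1.19,.38,-.83,1.77,.3,1.13,-.57],[.4931,-.2945,.126]),([.91,.35,-1.1,1.6,.31,1.39,-.72],[.5787,-.0318,.2589]),([.27,.38,-1.22,1.83,.39,1.2,-1.23],[.4045,.3513,.1577]),([1.4,.06,-.92,1.88,.06,1.22,-.37],[.4163,-.257,.2053])]
r=least_squares(lambda L:np.ravel([fk(q,L)[0]-p for q,p in S]),[.33,.4,0,.4,0,.2,0]); L=r.x
lo=np.array([-2.86,-.3,-1.38,.06,-1.56,.09,-2.69]); hi=np.array([2.86,2.09,1.24,2.45,4.7,2.05,2.69])
if __name__=="__main__":
    print(L.round(3),np.abs(r.fun).max()); s=arm.state(); p,R=fk(s["joint_pos"],L); print(p-s["tcp_pos"]); print((R-np.array(s["tcp_rot"])).round(3).tolist())
E
python3 kin.py
python3 - <<'E'
from h import *
c=cv2.imread("pics/w14.png"); g=c.max(2)
import h
# bore sizes: dark blob at each sleeve, as seen
for u,v in((375,118),(204,129),(275,176),(369,180)):
    k=(g[v-26:v+26,u-26:u+26]<28).astype(np.uint8); n,l,s,ce=cv2.connectedComponentsWithStats(k); print((u,v),[ (list(map(int,s[i])),ce[i].round(1).tolist()) for i in range(1,n) if s[i][4]>100])
E
```

```text
[ 0.488  0.498 -0.008  0.515 -0.019  0.614  0.013] 0.02598612120256779
[0.00215676 0.00290661 0.00075548]
[[-0.0, 0.0, -0.0], [-0.0, -0.0, 0.0], [0.0, -0.0, -0.0]]
(375, 118) [([34, 16, 13, 28, 103], [41.3, 30.9])]
(204, 129) [([11, 24, 26, 21, 104], [19.8, 36.5])]
(275, 176) [([11, 16, 32, 31, 780], [26.1, 31.2])]
(369, 180) [([15, 15, 31, 30, 702], [30.1, 29.5])]
```

drive_tool --pt "110 0 40 -60 0 0 0" --pt "110 0 80 -120 -0.15 0 0" --pt "110 0 80 -150 -0.3 0 0" --pt "110 0 80 -150 -0.4 0 0" --pt "110 0 80 -150 -0.4 0 0"

```text
time_s: 34.35
tcp_pos: [0.5208, 0.2763, 0.3125]
tcp_rot: [[0.156, 0.91, 0.385], [0.988, -0.142, -0.064], [-0.003, 0.39, -0.921]]
ft_force: [0.5, -0.8, -0.4]
opening: 0.568
gripper_force: 0.0
```

Run:
```python
import kin; from kin import *
s=st(); S2=S+[(s["joint_pos"],s["tcp_pos"])]; 
r=least_squares(lambda L:np.ravel([(fk(q,L)[0]-p)*(10 if i==len(S2)-1 else 1) for i,(q,p) in enumerate(S2)]),[.33,.4,0,.4,0,.25,0],loss='soft_l1',f_scale=.004); print(r.x.round(4)); print(np.array([fk(q,r.x)[0]-p for q,p in S2]).round(3).tolist())
```

```text
34.35 [0.5208 0.2763 0.3125] [[0.156, 0.91, 0.385], [0.988, -0.142, -0.064], [-0.003, 0.39, -0.921]] F [ 0.5 -0.8 -0.4] op 0.568 gf 0.0 q [ 0.6   0.02 -1.3   1.75  0.35  1.14 -0.96]
[ 0.2387  0.4866 -0.0051  0.5022 -0.0356  0.3748  0.0155]
[[0.015, 0.027, 0.003], [-0.014, 0.028, 0.002], [-0.004, 0.021, 0.0], [-0.013, 0.006, 0.001], [0.007, -0.004, -0.004], [-0.022, 0.02, -0.003], [0.002, 0.006, 0.002], [-0.009, -0.001, -0.0], [0.001, -0.004, 0.004], [0.002, 0.016, 0.003], [0.0, 0.0, -0.0]]
```

```bash
cat > kin2.py <<'E'
from kin import *
import json
def fk(q,L):
    h,l1,l2,l3,x1,y1,x2,y2,x3,y3,x4,y4=L
    R=rz(-q[0]); p=R@[x1,y1,h]; R=R@ry(q[1])@rz(-q[2]); p=p+R@[x2,y2,l1]; R=R@ry(q[3])@rz(-q[4]); p=p+R@[x3,y3,l2]; R=R@ry(q[5])@rz(-q[6]); p=p+R@[x4,y4,l3]; return p,R@rz(np.pi/2)
s=arm.state(); S2=S+[([.60,.02,-1.3,1.75,.35,1.14,-.96],[.5208,.2763,.3125])]
try: S2+=[tuple(t) for t in json.load(open("samples.json"))]
except Exception: pass
fit=least_squares(lambda L:np.r_[np.ravel([fk(q,L)[0]-p for q,p in S2]),np.array(L[4:])*.02],[.3,.45,.45,.37]+[0]*8); L=fit.x
def ik(pos,R,q0,w=.02):
    f=lambda q:np.r_[(fk(q,L)[0]-pos)*10,Ro.from_matrix(fk(q,L)[1].T@R).as_rotvec()*3,w*(q-q0)]
    r=least_squares(f,np.clip(q0,lo+.02,hi-.02),bounds=(lo+.02,hi-.02)); return r.x,np.linalg.norm(fk(r.x,L)[0]-pos),np.degrees(np.linalg.norm(Ro.from_matrix(fk(r.x,L)[1].T@R).as_rotvec()))
def trayR(yaw_d,th):
    "tool rotation for tray d at yaw_d, tilted th deg down at the open end (tool y = -d)"
    return Rdown(yaw_d-90,-th)
def tcp(tip,yaw_d,th):
    a=np.radians(yaw_d); t=np.radians(th); d=np.array([np.cos(a),np.sin(a),0]); z=np.array([0,0,1.])
    return np.array(tip)-.21*(np.cos(t)*d-np.sin(t)*z)+.046*(np.sin(t)*d+np.cos(t)*z)
if __name__=="__main__":
    print(L.round(4)); print(np.abs([fk(q,L)[0]-p for q,p in S2]).max(1).round(3))
    q0=np.array(s["joint_pos"])
    for yd in (135,150,165,183,200,215,230,250,270):
        a=np.radians(yd); tip=np.array([.453-.028*np.cos(a),.043-.028*np.sin(a),.095]); q=q0; out=[]
        for th in (0,20,35,45,52,60): q,e,g=ik(tcp(tip,yd,th),trayR(yd,th),q); out.append((th,round(e*1000,1),round(g,1),q.round(2).tolist()))
        print(yd,tcp(tip,yd,0).round(3),*[o[:3] for o in out],out[-2][3])
E
python3 kin2.py
```

```text
[ 2.530e-01  4.669e-01  5.132e-01  3.350e-01  3.600e-03 -1.490e-02
 -3.000e-04 -6.100e-03  3.800e-03 -5.700e-03  2.900e-03  1.700e-03]
[0.002 0.001 0.002 0.001 0.002 0.003 0.001 0.002 0.003 0.003 0.002]
135 [ 0.621 -0.125  0.141] (0, np.float64(0.0), np.float64(0.0)) (20, np.float64(0.0), np.float64(0.0)) (35, np.float64(0.0), np.float64(0.0)) (45, np.float64(0.0), np.float64(0.0)) (52, np.float64(0.0), np.float64(0.0)) (60, np.float64(0.0), np.float64(0.0)) [0.61, -0.28, -0.93, 2.17, 0.79, 0.87, -1.58]
150 [ 0.659 -0.076  0.141] (0, np.float64(0.0), np.float64(0.0)) (20, np.float64(0.0), np.float64(0.0)) (35, np.float64(0.0), np.float64(0.0)) (45, np.float64(0.0), np.float64(0.0)) (52, np.float64(0.2), np.float64(0.0)) (60, np.float64(8.3), np.float64(1.4)) [0.1, -0.28, -0.44, 2.24, 0.9, 0.72, -1.46]
165 [ 0.683 -0.019  0.141] (0, np.float64(0.0), np.float64(0.0)) (20, np.float64(0.0), np.float64(0.0)) (35, np.float64(0.0), np.float64(0.0)) (45, np.float64(0.0), np.float64(0.0)) (52, np.float64(13.0), np.float64(1.4)) (60, np.float64(32.6), np.float64(4.2)) [-0.13, -0.28, -0.18, 2.2
[... 1136 characters left out ...]
float64(0.0)) (60, np.float64(0.0), np.float64(0.0)) [0.9, -0.25, -0.68, 2.18, -1.19, 1.02, 1.68]
250 [0.534 0.267 0.141] (0, np.float64(0.0), np.float64(0.0)) (20, np.float64(0.0), np.float64(0.0)) (35, np.float64(0.0), np.float64(0.0)) (45, np.float64(0.0), np.float64(0.0)) (52, np.float64(0.0), np.float64(0.0)) (60, np.float64(0.0), np.float64(0.0)) [1.07, -0.12, -0.84, 2.08, -1.07, 1.25, 1.87]
270 [0.453 0.281 0.141] (0, np.float64(0.0), np.float64(0.0)) (20, np.float64(0.1), np.float64(0.0)) (35, np.float64(0.0), np.float64(0.0)) (45, np.float64(0.0), np.float64(0.0)) (52, np.float64(0.0), np.float64(0.0)) (60, np.float64(0.0), np.float64(0.0)) [1.2, 0.05, -1.05, 1.98, -0.86, 1.4, 1.99]
```

```bash
cat > sim.py <<'E'
from kin2 import *
def step(q,pos,R):
    for _ in range(12):
        p,Rq=fk(q,L); e=np.r_[pos-p,Rq@Ro.from_matrix(Rq.T@R).as_rotvec()]
        J=np.zeros((6,7)); 
        for i in range(7):
            d=np.zeros(7); d[i]=1e-5; p2,R2=fk(q+d,L); J[:3,i]=(p2-p)/1e-5; J[3:,i]=Ro.from_matrix(R2@Rq.T).as_rotvec()/1e-5
        q=np.clip(q+J.T@np.linalg.solve(J@J.T+1e-5*np.eye(6),e),lo,hi)
    return q,np.linalg.norm(fk(q,L)[0]-pos)
def path(q,wps,n=12):
    for nm,pos,R in wps:
        p0,R0=fk(q,L); rv=Ro.from_matrix(R0.T@R).as_rotvec(); mx=np.zeros(7)
        for k in range(1,n+1): q,e=step(q,p0+(np.array(pos)-p0)*k/n,R0@Ro.from_rotvec(rv*k/n).as_matrix())
        print(nm,np.round(pos,3),"err mm",round(e*1000,1),q.round(2))
    return q
def tipwps(yd,tip,ths): return [("t%d"%t,tcp(tip,yd,t),trayR(yd,t)) for t in ths]
E
python3 - <<'E'
from sim import *
q0=np.array(s["joint_pos"]); h=slot(-95,0); print("handle",h)
for yd in (235,250,262):
    a=np.radians(yd); d=np.array([np.cos(a),np.sin(a)]); tip=np.r_[np.array([.453,.043])-.028*d,.1]
    print("yaw",yd); w=[("up",[*h,.2],Rdown(81)),("grip",[*h,.048],Rdown(81)),("lift",[*h,.22],Rdown(81))]
    m=tcp(tip,yd,0); w+=[("swing",[m[0],m[1],.24],Rdown(yd-90)),("low",m,Rdown(yd-90))]+tipwps(yd,tip,(20,40,55))
    path(q0,w)
E
```

```text
handle [0.58283039 0.30513873]
yaw 235
up [0.583 0.305 0.2  ] err mm 0.0 [ 0.25  0.62 -1.12  1.48  0.56  1.39 -1.05]
grip [0.583 0.305 0.048] err mm 0.0 [ 0.2   0.75 -1.01  1.62  0.68  1.16 -1.13]
lift [0.583 0.305 0.22 ] err mm 0.0 [ 0.25  0.6  -1.13  1.46  0.54  1.42 -1.04]
swing [0.59  0.238 0.24 ] err mm 0.0 [ 0.48  0.7  -1.38  1.48  0.68  1.52  0.07]
low [0.59  0.238 0.146] err mm 0.0 [ 0.46  0.77 -1.31  1.59  0.75  1.37  0.02]
t20 [0.573 0.215 0.215] err mm 1.3 [ 0.88  0.39 -1.38  1.81  0.25  0.95  0.42]
t40 [0.544 0.173 0.27 ] err mm 0.0 [ 1.19 -0.21 -1.11  2.02 -0.95  1.02  1.46]
t55 [0.517 0.134 0.298] err mm 0.0 [ 1.15 -0.27 -0.83  2.18 -1.27  1.19  1.82]
yaw 250
up [0.583 0.305 0.2  ] err mm 0.0 [ 0.25  0.62 -1.12  1.48  0.56  1.39 -1.05]
grip [0.583 0.305 0.048] err mm 0.0 [ 0.2   0.75 -1.01  1.62  0.68  1.16 -1.13]
lift [0.583 0.305 0.22 ] err mm 0.0 [ 0.25  0.6  -1.13  1.46  0.54  1.42 -1.04]
swing [0.534 0.267 0.24 ] err mm 0.3 [ 0.48  0.59 -1.38  1.58  0.58  1.46  0.28]
low [0.534 0.267 0.146] err mm 0.0 [ 0.44  0.66 -1.3   1.69  0.66  1.31  0.23]
t20 [0.525 0.24  0.2
[... 159 characters left out ...]
8] err mm 0.0 [ 1.26 -0.14 -0.97  2.09 -1.13  1.33  1.94]
yaw 262
up [0.583 0.305 0.2  ] err mm 0.0 [ 0.25  0.62 -1.12  1.48  0.56  1.39 -1.05]
grip [0.583 0.305 0.048] err mm 0.0 [ 0.2   0.75 -1.01  1.62  0.68  1.16 -1.13]
lift [0.583 0.305 0.22 ] err mm 0.0 [ 0.25  0.6  -1.13  1.46  0.54  1.42 -1.04]
swing [0.486 0.279 0.24 ] err mm 0.4 [ 0.51  0.47 -1.38  1.67  0.47  1.4   0.5 ]
low [0.486 0.279 0.146] err mm 0.0 [ 0.44  0.55 -1.29  1.78  0.55  1.24  0.44]
t20 [0.482 0.251 0.215] err mm 0.2 [ 0.94  0.2  -1.38  1.89 -0.12  1.03  1.06]
t40 [0.475 0.201 0.27 ] err mm 0.0 [ 1.25 -0.1  -1.21  1.97 -0.84  1.26  1.77]
t55 [0.468 0.153 0.298] err mm 0.0 [ 1.32 -0.   -1.09  2.02 -0.98  1.39  1.99]
```

```bash
cat > loop.py <<'E'
from sim import *
import itertools,io,contextlib
q0=np.array(s["joint_pos"]); h=slot(-95,0); end=("up",[*h,.2],Rdown(81))
P=[([.45,.15,.3],81),([.62,.2,.3],81),([.5,.3,.32],81),([.6,.0,.3],81),([.5,.3,.32],150),([.5,.3,.32],20),([.6,.35,.45],81),([.45,.15,.45],81),([.7,.2,.3],120),([.55,-.2,.3],60),([.45,.2,.3],150)]
N=[("",p,Rdown(y,t)) for p,y in P for t in (0,-35)]
res=[]
for i,j in itertools.permutations(range(len(N)),2):
    with contextlib.redirect_stdout(io.StringIO()):
        q=path(q0,[N[i],N[j],end],5)
    res.append((q[2],i,j,q.round(2).tolist()))
res.sort(reverse=True)
for r in res[:5]: print(r[0].round(2),[(P[k//2],(0,-35)[k%2]) for k in r[1:3]],r[3])
E
time python3 loop.py
```

```text
0.97 [(([0.7, 0.2, 0.3], 120), -35), (([0.6, 0.0, 0.3], 81), -35)] [-1.22, 0.52, 0.97, 1.53, -0.44, 1.33, -0.36]
-0.08 [(([0.45, 0.15, 0.3], 81), -35), (([0.5, 0.3, 0.32], 150), -35)] [-0.45, 0.37, -0.08, 1.5, 0.03, 1.27, -0.7]
-0.12 [(([0.45, 0.15, 0.45], 81), -35), (([0.5, 0.3, 0.32], 150), -35)] [-0.42, 0.37, -0.12, 1.5, 0.05, 1.27, -0.71]
-0.16 [(([0.5, 0.3, 0.32], 20), -35), (([0.45, 0.2, 0.3], 150), -35)] [-0.4, 0.37, -0.16, 1.5, 0.06, 1.28, -0.72]
-0.18 [(([0.45, 0.15, 0.3], 81), -35), (([0.45, 0.2, 0.3], 150), -35)] [-0.38, 0.37, -0.18, 1.5, 0.07, 1.28, -0.72]
real	1m36.764s
user	1m37.201s
sys	0m0.104s
```

Run:
```python
from sim import *
q0=np.array(s["joint_pos"]); h=slot(-95,0)
q=path(q0,[("a",[.45,.15,.3],Rdown(81,-35)),("b",[.5,.3,.32],Rdown(150,-35)),("up",[*h,.2],Rdown(81)),("grip",[*h,.048],Rdown(81)),("lift",[*h,.22],Rdown(81))])
for yd in (235,250,265):
    a=np.radians(yd); d=np.array([np.cos(a),np.sin(a)]); tip=np.r_[np.array([.453,.043])-.028*d,.1]; m=tcp(tip,yd,0); print(yd)
    path(q,[("swing",[m[0],m[1],.24],Rdown(yd-90)),("low",m,Rdown(yd-90))]+tipwps(yd,tip,(20,40,55)))
go([.45,.15,.3],Rdown(81,-35))
```

```text
a [0.45 0.15 0.3 ] err mm 70.1 [-0.14 -0.3  -0.41  2.18  0.26  0.92 -0.82]
b [0.5  0.3  0.32] err mm 0.0 [-0.56 -0.17  0.16  1.96 -0.43  0.9   0.85]
up [0.583 0.305 0.2  ] err mm 0.0 [-0.6   0.36  0.1   1.51 -0.04  1.27 -0.65]
grip [0.583 0.305 0.048] err mm 0.0 [-0.59  0.5   0.09  1.64 -0.05  1.   -0.64]
lift [0.583 0.305 0.22 ] err mm 0.0 [-0.6   0.35  0.1   1.48 -0.04  1.31 -0.65]
235
swing [0.59  0.238 0.24 ] err mm 0.0 [-0.41  0.3  -0.02  1.51  0.01  1.33  0.53]
low [0.59  0.238 0.146] err mm 0.0 [-0.41  0.36 -0.02  1.62  0.01  1.16  0.53]
t20 [0.573 0.215 0.215] err mm 0.0 [-0.26  0.09 -0.03  1.84 -0.26  0.95  0.8 ]
t40 [0.544 0.173 0.27 ] err mm 0.0 [-0.14 -0.13  0.09  2.06 -0.71  0.87  1.28]
t55 [0.517 0.134 0.298] err mm 0.0 [-0.1  -0.23  0.27  2.21 -1.03  0.95  1.68]
250
swing [0.534 0.267 0.24 ] err mm 0.0 [-0.45  0.22 -0.07  1.61  0.02  1.31  0.7 ]
low [0.534 0.267 0.146] err mm 0.0 [-0.45  0.29 -0.07  1.72  0.02  1.14  0.7 ]
t20 [0.525 0.24  0.215] err mm 0.0 [-0.27  0.05 -0.05  1.88 -0.32  1.01  1.05]
t40 [0.507 0.193 0.27 ] err mm 0.0 [-0.14 -0.1   0.1   2.03 -0.75  1.05  1.52]
t55 [0.491 0.147 0.298] err mm 0.0 [-0.06 -0.12  0.26  2.13 -1.01  1.2   1.86]
265
swing [0.474 0.28  0.24 ] err mm 0.0 [-0.49  0.12 -0.1   1.72  0.01  1.3   0.89]
low [0.474 0.28  0.146] err mm 0.0 [-0.49  0.2  -0.1   1.83  0.02  1.11  0.88]
t20 [0.471 0.252 0.215] err mm 0.0 [-0.31  0.01 -0.03  1.93 -0.36  1.08  1.29]
t40 [0.467 0.202 0.27 ] err mm 0.0 [-0.17 -0.07  0.14  2.01 -0.74  1.22  1.72]
t55 [0.463 0.153 0.298] err mm 0.0 [-0.06 -0.03  0.28  2.04 -0.96  1.42  2.01]
row [-135.7, -51.3, -7.7] [-0.21, 0.003, 0.002] dist 145.0 deg 12.1
```

Run:
```python
from sim import *
q0=np.array(s["joint_pos"]); h=slot(-95,0)
for w in ([("a",[.5,.3,.32],Rdown(20,-35)),("b",[.5,.3,.32],Rdown(150,-35))],[("a",[.5,.28,.34],Rdown(20,-35)),("b",[.5,.28,.34],Rdown(130,-35))],[("b",[.5,.28,.34],Rdown(150,-35))],[("b",[.5,.28,.34],Rdown(150,-35)),("a",[.5,.28,.34],Rdown(30,-35)),("b",[.5,.28,.34],Rdown(150,-35))]):
    path(q0,w+[("up",[*h,.2],Rdown(81))])
go([.5,.28,.34],Rdown(20,-35)); go([.5,.28,.34],Rdown(150,-35))
```

```text
a [0.5  0.3  0.32] err mm 0.0 [-0.16  0.47 -0.99  1.45  0.82  1.87 -2.33]
b [0.5  0.3  0.32] err mm 0.0 [-0.12 -0.16 -0.24  1.94 -0.52  0.92  0.92]
up [0.583 0.305 0.2  ] err mm 0.0 [-0.27  0.38 -0.32  1.5   0.12  1.28 -0.76]
a [0.5  0.28 0.34] err mm 0.0 [-0.1   0.43 -1.01  1.45  0.81  1.88 -2.29]
b [0.5  0.28 0.34] err mm 0.0 [-0.08 -0.26 -0.33  1.98 -0.33  0.83  0.42]
up [0.583 0.305 0.2  ] err mm 0.0 [-0.16  0.4  -0.47  1.49  0.19  1.29 -0.81]
b [0.5  0.28 0.34] err mm 0.0 [ 0.26 -0.19 -0.52  1.91 -0.61  1.01  1.01]
up [0.583 0.305 0.2  ] err mm 0.0 [-0.03  0.44 -0.65  1.49  0.27  1.3  -0.86]
b [0.5  0.28 0.34] err mm 0.0 [ 0.26 -0.19 -0.52  1.91 -0.61  1.01  1.01]
a [0.5  0.28 0.34] err mm 0.0 [ 0.03  0.43 -1.19  1.53  0.89  1.82 -2.19]
b [0.5  0.28 0.34] err mm 0.0 [-0.15 -0.18 -0.16  1.93 -0.52  0.98  0.93]
up [0.583 0.305 0.2  ] err mm 0.0 [-0.3   0.38 -0.28  1.5   0.11  1.28 -0.75]
row [0.3, -8.7, -33.6] [-0.188, -0.514, 0.935] dist 35.0 deg 62.1
row [0.3, -8.7, -33.6] [-0.186, 0.587, -1.054] dist 35.0 deg 69.9
```

drive_tool --pt "110 0 -5 -20 -0.03 0.1 -0.18" --pt "110 0 -9 -33 -0.06 0.2 -0.36" --pt "110 0 -9 -33 -0.09 0.29 -0.53" --pt "110 0 -9 -33 -0.12 0.39 -0.7" --pt "110 0 -9 -33 -0.15 0.48 -0.86"

```text
time_s: 34.98
tcp_pos: [0.5019, 0.278, 0.3381]
tcp_rot: [[-0.604, 0.696, 0.389], [0.796, 0.505, 0.333], [0.035, 0.511, -0.859]]
ft_force: [-0.3, -0.4, -0.3]
opening: 0.576
gripper_force: 0.0
```

Run:
```python
from h import *
s=st(); go([.5,.28,.34],Rdown(150,-35)); go([*slot(-95,0),.2],Rdown(81))
```

```text
34.98 [0.5019 0.278  0.3381] [[-0.604, 0.696, 0.389], [0.796, 0.505, 0.333], [0.035, 0.511, -0.859]] F [-0.3 -0.4 -0.3] op 0.576 gf 0.0 q [ 0.28 -0.24 -0.64  1.92 -0.39  0.93  0.41]
row [2.8, 0.7, -1.7] [-0.066, 0.187, -0.354] dist 3.0 deg 23.2
row [-32.1, -0.5, 159.2] [0.493, -0.248, 0.776] dist 162.0 deg 54.6
```

drive_tool --pt "110 2 0 0 -0.03 0.09 -0.17" --pt "110 2 0 0 -0.066 0.187 -0.354" --pt "110 2 0 0 -0.066 0.187 -0.354"

```text
time_s: 35.35
tcp_pos: [0.5016, 0.2782, 0.3367]
tcp_rot: [[-0.863, 0.416, 0.286], [0.505, 0.708, 0.495], [0.003, 0.571, -0.821]]
ft_force: [0.2, -0.2, 0.5]
opening: 0.565
gripper_force: 0.0
```

Run:
```python
from h import *
s=st(); go([*slot(-95,0),.2],Rdown(81))
```

```text
35.35 [0.5016 0.2782 0.3367] [[-0.863, 0.416, 0.286], [0.505, 0.708, 0.495], [0.003, 0.571, -0.821]] F [ 0.2 -0.2  0.5] op 0.565 gf 0.0 q [ 0.18 -0.18 -0.45  1.93 -0.59  0.99  1.  ]
row [-56.9, -25.4, 148.8] [0.531, -0.367, 1.159] dist 161.0 deg 76.0
```

drive_tool --pt "110 -5 -2 12 0.07 -0.05 0.16" --pt "110 -10 -5 25 0.15 -0.1 0.32" --pt "110 -15 -7 40 0.22 -0.15 0.48" --pt "110 -22 -10 55 0.3 -0.2 0.64" --pt "110 -28 -13 70 0.37 -0.25 0.8"

```text
time_s: 35.98
tcp_pos: [0.5407, 0.2907, 0.2726]
tcp_rot: [[-0.229, 0.959, 0.166], [0.97, 0.21, 0.122], [0.082, 0.189, -0.979]]
ft_force: [0.3, 0.4, 0.2]
opening: 0.573
gripper_force: 0.0
```

Run:
```python
from h import *
s=st(); go([*slot(-95,0),.2],Rdown(81))
```

```text
35.98 [0.5407 0.2907 0.2726] [[-0.229, 0.959, 0.166], [0.97, 0.21, 0.122], [0.082, 0.189, -0.979]] F [0.3 0.4 0.2] op 0.573 gf 0.0 q [ 0.16  0.15 -0.74  1.68  0.1   1.15 -0.38]
row [-1.5, 29.7, 79.8] [0.172, -0.118, 0.38] dist 85.0 deg 24.8
```

drive_tool --pt "110 0 10 25 0.06 -0.04 0.13" --pt "110 -1 20 50 0.12 -0.08 0.26" --pt "110 -1 30 80 0.172 -0.118 0.38" --pt "110 -1 30 80 0.172 -0.118 0.38" --pt "110 -1 30 80 0.172 -0.118 0.38"

```text
time_s: 36.6
tcp_pos: [0.5824, 0.3069, 0.2018]
tcp_rot: [[0.149, 0.989, 0.005], [0.989, -0.149, 0.002], [0.003, 0.005, -1.0]]
ft_force: [0.3, 0.3, 0.3]
opening: 0.571
gripper_force: 0.0
```

drive_tool --pt "110 0 0 0 0 0 0"

```text
time_s: 36.72
tcp_pos: [0.5829, 0.3067, 0.2044]
tcp_rot: [[0.15, 0.989, 0.01], [0.989, -0.15, 0.003], [0.004, 0.009, -1.0]]
ft_force: [0.0, 0.2, -0.3]
opening: 0.565
gripper_force: 0.0
```

Run:
```python
from h import *
s=st(); c=cam("wrist"); save(c,"w15.png"); b=blues(c,.035); g=c["image"].max(2)
u,v=proj(c,[*slot(-95,0),.06]).round().astype(int); print(u,v)
m=np.zeros(g.shape,bool); m[max(0,v-60):v+60,u-60:u+60]=g[max(0,v-60):v+60,u-60:u+60]<40; print(rect(c,m,.06),rect(c,m,.03))
n,l,ss,ce=cv2.connectedComponentsWithStats(m.astype(np.uint8)); print(ss[1:][ss[1:,4]>100])
for x,y in((-107,-22),(-107,22),(-83,22),(-83,-22)): print([proj(c,[*slot(x,y),z]).round().tolist() for z in(.06,.005)])
go([*slot(-95,0),.048],Rdown(81))
```

```text
36.73 [0.5829 0.3067 0.2044] [[0.15, 0.989, 0.01], [0.989, -0.15, 0.003], [0.004, 0.009, -1.0]] F [ 0.   0.2 -0.3] op 0.565 gf 0.0 q [-0.03  0.44 -0.66  1.49  0.28  1.3  -0.87]
px [200. 166.] xy 0.523 0.3388 encl dia 30.8 area dia 29.6
px [ 57. 174.] xy 0.4045 0.3506 encl dia 30.9 area dia 29.8
px [121. 215.] xy 0.4465 0.3082 encl dia 31.0 area dia 29.6
px [201. 217.] xy 0.5155 0.2952 encl dia 31.2 area dia 13.2
277 205
(array([0.5831, 0.3106], dtype=float32), [0.0534, 0.0232], 80.8) (array([0.5818, 0.302 ], dtype=float32), [0.0595, 0.0259], 80.8)
[[ 261  164   31   67 1941]]
[[292.0, 177.0], [289.0, 164.0]]
[[291.0, 231.0], [289.0, 209.0]]
[[261.0, 231.0], [263.0, 209.0]]
[[261.0, 177.0], [263.0, 164.0]]
row [-2.1, -1.5, 156.7] [0.01, -0.004, 0.006] dist 157.0 deg 0.7
```

drive_tool --pt "110 -2 -1 50 0.01 0 0.006" --pt "110 -2 -1 100 0.01 0 0.006" --pt "110 -2 -1 140 0.01 0 0.006" --pt "110 -2 -1 156 0.01 0 0.006" --pt "110 -2 -1 156 0.01 0 0.006" --squeeze 100

```text
time_s: 37.4
tcp_pos: [0.583, 0.3048, 0.0476]
tcp_rot: [[0.157, 0.988, -0.002], [0.988, -0.157, 0.004], [0.003, -0.002, -1.0]]
ft_force: [-0.2, 0.2, 0.5]
opening: 0.571
gripper_force: 0.0
```

drive_tool --pt "150 0 0 0 0 0 0" --pt "255 0 0 0 0 0 0" --pt "255 0 0 0 0 0 0" --pt "255 0 0 0 0 0 0" --pt "255 0 0 0 0 0 0"

```text
time_s: 38.02
tcp_pos: [0.5842, 0.306, 0.0497]
tcp_rot: [[0.157, 0.988, 0.001], [0.988, -0.157, 0.005], [0.006, 0.0, -1.0]]
ft_force: [-1.6, -0.8, 6.8]
opening: 0.271
gripper_force: 98.8
```

Run:
```python
from sim import *
st0=st(); q=np.array(st0["joint_pos"]); p=np.array(st0["tcp_pos"])
q=path(q,[("lift",p+[0,0,.19],Rdown(81))])
for yd in (240,255,265):
    a=np.radians(yd); d=np.array([np.cos(a),np.sin(a)]); tip=np.r_[np.array([.453,.043])-.028*d,.1]; m=tcp(tip,yd,0); print(yd)
    path(q,[("swing",[m[0],m[1],.24],Rdown(yd-90)),("low",m,Rdown(yd-90))]+tipwps(yd,tip,(20,40,55)))
```

```text
38.02 [0.5842 0.306  0.0497] [[0.157, 0.988, 0.001], [0.988, -0.157, 0.005], [0.006, 0.0, -1.0]] F [-1.6 -0.8  6.8] op 0.271 gf 98.81638169288635 q [-0.06  0.58 -0.61  1.62  0.37  1.05 -0.93]
lift [0.584 0.306 0.24 ] err mm 0.0 [-0.02  0.42 -0.67  1.43  0.26  1.38 -0.86]
240
swing [0.572 0.249 0.24 ] err mm 0.0 [ 0.23  0.4  -0.89  1.52  0.32  1.37  0.36]
low [0.572 0.249 0.146] err mm 0.0 [ 0.2   0.48 -0.85  1.63  0.38  1.21  0.32]
t20 [0.558 0.225 0.215] err mm 0.0 [ 0.66  0.19 -1.05  1.83 -0.06  0.95  0.72]
t40 [0.533 0.181 0.27 ] err mm 0.0 [ 0.99 -0.15 -0.95  2.02 -0.88  1.02  1.48]
t55 [0.508 0.139 0.298] err mm 0.0 [ 1.01 -0.2  -0.73  2.15 -1.2   1.2   1.84]
255
swing [0.515 0.273 0.24 ] err mm 0.0 [ 0.26  0.32 -0.97  1.62  0.27  1.34  0.57]
low [0.515 0.273 0.146] err mm 0.0 [ 0.22  0.41 -0.93  1.73  0.35  1.18  0.51]
t20 [0.507 0.245 0.215] err mm 0.0 [ 0.72  0.14 -1.12  1.87 -0.18  1.01  1.01]
t40 [0.494 0.197 0.27 ] err mm 0.0 [ 1.01 -0.1  -0.98  1.99 -0.84  1.17  1.67]
t55 [0.482 0.15  0.298] err mm 0.0 [ 1.09 -0.08 -0.83  2.06 -1.06  1.34  1.95]
265
swing [0.474 0.28  0.24 ] err mm 0.0 [ 0.3   0.24 -1.02  1.69  0.21  1.32  0.73]
low [0.474 0.28  0.146] err mm 0.0 [ 0.25  0.34 -0.98  1.81  0.31  1.16  0.65]
t20 [0.471 0.252 0.215] err mm 0.0 [ 0.74  0.08 -1.12  1.9  -0.27  1.06  1.23]
t40 [0.467 0.202 0.27 ] err mm 0.0 [ 0.96 -0.06 -0.95  1.97 -0.79  1.26  1.77]
t55 [0.463 0.153 0.298] err mm 0.0 [ 1.06  0.01 -0.84  2.01 -0.95  1.41  2.01]
```

drive_tool --pt "255 0 0 -8 0 0 0" --pt "255 0 0 -25 0 0 0" --pt "255 0 0 -50 0 0 0" --pt "255 0 0 -80 0 0 0" --pt "255 0 0 -110 0 0 0"

```text
time_s: 38.65
tcp_pos: [0.5832, 0.3046, 0.159]
tcp_rot: [[0.157, 0.988, -0.001], [0.988, -0.157, 0.004], [0.004, -0.002, -1.0]]
ft_force: [-0.0, 0.1, -1.9]
opening: 0.266
gripper_force: 98.1
```

drive_tool --pt "255 0 0 -30 0 0 0" --pt "255 0 0 -60 0 0 0" --pt "255 0 0 -80 0 0 0" --pt "255 0 0 -90 0 0 0" --pt "255 0 0 -90 0 0 0"

```text
time_s: 39.28
tcp_pos: [0.5835, 0.3044, 0.2474]
tcp_rot: [[0.157, 0.988, -0.001], [0.988, -0.157, 0.004], [0.004, -0.002, -1.0]]
ft_force: [-0.2, -0.5, -3.3]
opening: 0.269
gripper_force: 98.1
```

Run:
```python
from kin2 import *
s=st(); c=cam("wrist"); save(c,"w16.png"); print(blues(c,s["tcp_pos"][2]-.046+.033))
a=np.radians(255); d=np.array([np.cos(a),np.sin(a)]); tip=np.r_[np.array([.453,.043])-.028*d,.1]; m=tcp(tip,255,0); go([m[0],m[1],.24],Rdown(165))
```

```text
39.27 [0.5835 0.3044 0.2474] [[0.157, 0.988, -0.001], [0.988, -0.157, 0.004], [0.004, -0.002, -1.0]] F [-0.2 -0.5 -3.3] op 0.269 gf 98.10228109359741 q [-0.02  0.42 -0.67  1.42  0.25  1.39 -0.85]
px [128. 257.] xy 0.5253 0.3375 encl dia 30.7 area dia 29.7
px [  6. 333.] xy 0.4588 0.3035 encl dia 22.6 area dia 8.7
[(0.5252708196640015, 0.33751100301742554, np.float64(0.029701294151934173)), (0.45878177881240845, 0.3035060465335846, np.float64(0.008729836372569577))]
row [-41.5, -62.8, 6.5] [-0.001, -0.005, -1.467] dist 76.0 deg 84.0
```

drive_tool --pt "255 -2 -3 0 0 0 -0.06" --pt "255 -5 -7 0 0 0 -0.16" --pt "255 -8 -12 0 0 0 -0.27" --pt "255 -11 -17 0 0 0 -0.38" --pt "255 -14 -21 0 0 0 -0.49"

```text
time_s: 39.95
tcp_pos: [0.5596, 0.2934, 0.2455]
tcp_rot: [[-0.33, 0.944, -0.004], [0.944, 0.33, 0.003], [0.004, -0.003, -1.0]]
ft_force: [0.4, 0.7, -2.0]
opening: 0.266
gripper_force: 98.1
```

Run:
```python
from kin2 import *
s=st(); a=np.radians(255); d=np.array([np.cos(a),np.sin(a)]); tip=np.r_[np.array([.453,.043])-.028*d,.1]; m=tcp(tip,255,0); go([m[0],m[1],.24],Rdown(165))
```

```text
39.95 [0.5596 0.2934 0.2455] [[-0.33, 0.944, -0.004], [0.944, 0.33, 0.003], [0.004, -0.003, -1.0]] F [ 0.4  0.7 -2. ] op 0.266 gf 98.1063187122345 q [ 0.07  0.38 -0.76  1.49  0.26  1.38 -0.37]
row [-4.5, -49.2, 5.6] [-0.001, -0.006, -0.973] dist 50.0 deg 55.8
```

drive_tool --pt "255 0 -5 0 0 0 -0.1" --pt "255 -1 -10 0 0 0 -0.2" --pt "255 -2 -15 0 0 0 -0.3" --pt "255 -3 -20 0 0 0 -0.4" --pt "255 -3 -25 0 0 0 -0.49"

```text
time_s: 40.58
tcp_pos: [0.5371, 0.2822, 0.2455]
tcp_rot: [[-0.735, 0.679, -0.004], [0.679, 0.735, 0.003], [0.006, -0.001, -1.0]]
ft_force: [-0.1, 0.3, -2.5]
opening: 0.268
gripper_force: 98.1
```

Run:
```python
from kin2 import *
s=st(); a=np.radians(255); d=np.array([np.cos(a),np.sin(a)]); tip=np.r_[np.array([.453,.043])-.028*d,.1]; m=tcp(tip,255,0); go([m[0],m[1],.24],Rdown(165))
```

```text
40.58 [0.5371 0.2822 0.2455] [[-0.735, 0.679, -0.004], [0.679, 0.735, 0.003], [0.006, -0.001, -1.0]] F [-0.1  0.3 -2.5] op 0.268 gf 98.10426592826843 q [ 0.17  0.35 -0.86  1.55  0.26  1.36  0.11]
row [10.2, -22.1, 5.6] [0.001, -0.006, -0.484] dist 25.0 deg 27.7
```

drive_tool --pt "255 2 -5 0 0 0 -0.1" --pt "255 4 -9 0 0 0 -0.2" --pt "255 6 -13 0 0 0 -0.3" --pt "255 8 -17 0 0 0 -0.4" --pt "255 10 -22 0 0 0 -0.484"

```text
time_s: 41.2
tcp_pos: [0.5147, 0.2731, 0.2457]
tcp_rot: [[-0.966, 0.259, -0.004], [0.259, 0.966, 0.004], [0.005, 0.002, -1.0]]
ft_force: [-0.1, -0.5, -2.1]
opening: 0.266
gripper_force: 98.1
```

drive_tool --pt "255 0 0 0 0 0 0" --pt "255 0 0 0 0 0 0"

```text
time_s: 41.45
tcp_pos: [0.5154, 0.2733, 0.2465]
tcp_rot: [[-0.965, 0.263, -0.003], [0.263, 0.965, 0.004], [0.004, 0.003, -1.0]]
ft_force: [0.5, 1.2, -1.9]
opening: 0.265
gripper_force: 98.1
```

Run:
```python
from kin2 import *
s=st(); c=cam("top"); save(c,"t4.png")
b=[(round(x[0],3),round(x[1],3)) for x in blues(c,.24-.046+.033,False) if .3<x[0]<.65 and -.1<x[1]<.35]; print(b)
c2=cam("side"); save(c2,"s4.png")
# tin opening: dark interior? tin edges via lid-free top view, centre predicted
print("tin rim corners px top",[proj(c,[.453+dx*np.cos(.061)-dy*np.sin(.061),.043+dx*np.sin(.061)+dy*np.cos(.061),.075]).round().tolist() for dx,dy in((-.06,-.058),(.06,-.058),(.06,.058),(-.06,.058))])
a=np.radians(255); d=np.array([np.cos(a),np.sin(a)]); R=np.array(s["tcp_rot"]); print("tip now",(s["tcp_pos"]-.21*R[:,1]+.047*R[:,2]).round(4),"droop-free")
tip=np.r_[np.array([.453,.043])-.028*d,.1]; m=tcp(tip,255,0); go(m,Rdown(165))
im=c["image"]; z=cv2.resize(im[150:280,200:340],None,fx=4,fy=4,interpolation=cv2.INTER_CUBIC); cv2.imwrite("pics/t4z.png",z[:,:,::-1])
```

```text
41.45 [0.5154 0.2733 0.2465] [[-0.965, 0.263, -0.003], [0.263, 0.965, 0.004], [0.004, 0.003, -1.0]] F [ 0.5  1.2 -1.9] op 0.265 gf 98.13685655593872 q [ 0.26  0.31 -0.96  1.61  0.26  1.35  0.58]
[(0.528, 0.196), (0.5, 0.137), (0.453, 0.1)]
tin rim corners px top [[312.0, 256.0], [309.0, 214.0], [268.0, 217.0], [271.0, 259.0]]
tip now [0.46   0.0709 0.1989] droop-free
row [0.4, -1.1, 100.8] [0.003, -0.003, -0.004] dist 101.0 deg 0.3
```

drive_tool --pt "255 0 -1 15 0 0 0" --pt "255 0 -1 40 0 0 0" --pt "255 0 -1 70 0 0 0" --pt "255 0 -1 92 0 0 0" --pt "255 0 -1 97 0 0 0"

```text
time_s: 42.18
tcp_pos: [0.5138, 0.272, 0.1477]
tcp_rot: [[-0.965, 0.262, -0.006], [0.262, 0.965, 0.003], [0.006, 0.001, -1.0]]
ft_force: [-0.3, -0.2, -1.5]
opening: 0.267
gripper_force: 98.3
```

drive_tool --pt "255 0 0 0 0 0 0" --pt "255 0 0 0 0 0 0"

```text
time_s: 42.42
tcp_pos: [0.5156, 0.2733, 0.1511]
tcp_rot: [[-0.965, 0.262, -0.0], [0.262, 0.965, 0.005], [0.002, 0.004, -1.0]]
ft_force: [0.1, -0.2, -2.4]
opening: 0.269
gripper_force: 98.3
```

Run:
```python
from kin2 import *
s=st(); R=np.array(s["tcp_rot"]); print("tip now",(s["tcp_pos"]-.21*R[:,1]+.047*R[:,2]).round(4))
# check tin position: steel rim edges in the side and top pictures with lid off (t3.png: tin visible)
c=np.load("top0.npy",allow_pickle=True).item(); im=cv2.imread("pics/t3.png"); g=cv2.cvtColor(im,cv2.COLOR_BGR2GRAY)
print(g[237,255:325].tolist()); print(g[200:275,290].tolist())
```

```text
42.42 [0.5156 0.2733 0.1511] [[-0.965, 0.262, -0.0], [0.262, 0.965, 0.005], [0.002, 0.004, -1.0]] F [ 0.1 -0.2 -2.4] op 0.269 gf 98.31570982933044 q [ 0.23  0.4  -0.92  1.73  0.33  1.18  0.52]
tip now [0.4606 0.0709 0.1032]
[140, 140, 140, 141, 140, 140, 140, 134, 138, 139, 139, 134, 113, 73, 74, 101, 103, 114, 130, 138, 137, 139, 141, 139, 141, 139, 140, 142, 140, 139, 138, 141, 140, 141, 140, 141, 139, 138, 141, 142, 140, 140, 142, 140, 143, 141, 139, 139, 142, 138, 141, 140, 127, 99, 74, 85, 95, 111, 127, 136, 140, 139, 138, 138, 138, 142, 137, 139, 141, 138]
[140, 139, 142, 139, 137, 124, 91, 70, 98, 129, 137, 139, 138, 139, 140, 135, 114, 65, 41, 55, 90, 124, 137, 140, 140, 141, 138, 139, 142, 140, 140, 140, 139, 139, 139, 141, 142, 141, 142, 138, 141, 139, 142, 139, 140, 141, 144, 141, 142, 139, 141, 143, 140, 142, 140, 141, 137, 129, 104, 59, 36, 55, 94, 130, 141, 140, 137, 137, 138, 139, 138, 138, 138, 140, 137]
```

drive_tool --pt "255 0 -5 -18 -0.087 0 0" --pt "255 0 -11 -36 -0.175 0 0" --pt "255 0 -19 -53 -0.262 0 0" --pt "255 0 -29 -69 -0.349 0 0" --pt "255 0 -40 -84 -0.436 0 0"

```text
time_s: 43.05
tcp_pos: [0.5049, 0.234, 0.2352]
tcp_rot: [[-0.965, 0.236, 0.111], [0.26, 0.873, 0.412], [0.001, 0.427, -0.904]]
ft_force: [-0.4, -0.3, -2.9]
opening: 0.268
gripper_force: 98.8
```

Run:
```python
from kin2 import *
s=st(); R=np.array(s["tcp_rot"]); print("tip now",(s["tcp_pos"]-.21*R[:,1]+.047*R[:,2]).round(4),"tilt",np.degrees(np.arccos(-R[2,2])).round(1))
a=np.radians(255); d=np.array([np.cos(a),np.sin(a)]); tip=np.r_[.4606,.0709,.1]
for t in (30,35,40,45,50): go(tcp(tip,255,t),trayR(255,t))
```

```text
43.05 [0.5049 0.234  0.2352] [[-0.965, 0.236, 0.111], [0.26, 0.873, 0.412], [0.001, 0.427, -0.904]] F [-0.4 -0.3 -2.9] op 0.268 gf 98.84838223457336 q [ 0.86  0.05 -1.13  1.91 -0.4   1.02  1.22]
tip now [0.4606 0.07   0.1031] tilt 25.3
row [0.6, -5.0, -13.0] [-0.082, 0.0, -0.002] dist 14.0 deg 4.7
row [0.6, -11.3, -30.7] [-0.17, 0.0, -0.002] dist 33.0 deg 9.7
row [0.5, -19.1, -47.7] [-0.257, 0.0, -0.002] dist 51.0 deg 14.7
row [0.5, -28.4, -64.0] [-0.344, 0.001, -0.002] dist 70.0 deg 19.7
row [0.5, -39.0, -79.5] [-0.431, 0.001, -0.002] dist 89.0 deg 24.7
```

Tracking is exact; keep tilting.

drive_tool --pt "255 0 -5 -15 -0.087 0 0" --pt "255 0 -11 -33 -0.175 0 0" --pt "255 0 -19 -50 -0.262 0 0" --pt "255 0 -29 -66 -0.349 0 0" --pt "255 0 -40 -81 -0.436 0 0"

```text
time_s: 43.68
tcp_pos: [0.4865, 0.1653, 0.2913]
tcp_rot: [[-0.965, 0.166, 0.201], [0.261, 0.619, 0.741], [-0.001, 0.768, -0.641]]
ft_force: [-0.6, -0.4, -2.4]
opening: 0.268
gripper_force: 99.0
```

drive_tool --pt "255 0 -5 -18 -0.087 0 0" --pt "255 0 -5 -18 -0.087 0 0" --pt "255 0 -5 -18 -0.087 0 0" --pt "255 0 -5 -18 -0.087 0 0"

```text
time_s: 44.18
tcp_pos: [0.482, 0.1506, 0.2984]
tcp_rot: [[-0.966, 0.149, 0.211], [0.259, 0.553, 0.792], [0.001, 0.82, -0.573]]
ft_force: [0.2, 0.6, -1.7]
opening: 0.269
gripper_force: 99.2
```

Run:
```python
from kin2 import *
s=st(); R=np.array(s["tcp_rot"]); print("tip now",(s["tcp_pos"]-.21*R[:,1]+.047*R[:,2]).round(4),"tilt",np.degrees(np.arccos(-R[2,2])).round(1))
c=cam("wrist"); save(c,"w17.png"); blues(c,.1); c=cam("side"); save(c,"s5.png"); print("side"); blues(c,.05)
```

```text
44.17 [0.482  0.1506 0.2984] [[-0.966, 0.149, 0.211], [0.259, 0.553, 0.792], [0.001, 0.82, -0.573]] F [ 0.2  0.6 -1.7] op 0.269 gf 99.17397022247314 q [ 1.09 -0.07 -0.84  2.07 -1.06  1.33  1.96]
tip now [0.4605 0.0717 0.0993] tilt 55.1
px [467. 152.] xy 1.3905 2.4144 encl dia 97.3 area dia 54.7
side
px [302.  37.] xy 0.7088 1.6941 encl dia 33.5 area dia 25.8
px [456. 266.] xy 0.8897 -0.1508 encl dia 20.0 area dia 17.3
px [440. 275.] xy 0.8508 -0.1936 encl dia 23.0 area dia 19.2
px [251. 288.] xy 0.4812 -0.1968 encl dia 24.6 area dia 14.2
px [474. 294.] xy 0.8976 -0.23 encl dia 21.0 area dia 18.2
px [452. 295.] xy 0.8565 -0.2328 encl dia 22.8 area dia 19.5
px [484. 308.] xy 0.9011 -0.2694 encl dia 20.7 area dia 18.5
px [212. 329.] xy 0.4159 -0.2998 encl dia 23.0 area dia 21.0
px [495. 325.] xy 0.9056 -0.3094 encl dia 20.8 area dia 18.9
px [472. 327.] xy 0.8637 -0.3134 encl dia 21.5 area dia 19.2
px [297. 336.] xy 0.5622 -0.3203 encl dia 22.8 area dia 21.1
px [433. 416.] xy 0.7437 -0.4902 encl dia 24.8 area dia 15.3
```

Run:
```python
from kin2 import *
s=arm.state(); R=np.array(s["tcp_rot"]); p=np.array(s["tcp_pos"]); c=cam("wrist")
T=lambda x,y,z:p+R@np.array([ -y/1000, -(x+95)/1000, (47-z)/1000])
for n,P in (("tip+",(115,43,3)),("tip-",(115,-43,3)),("mid+",(0,43,3)),("mid-",(0,-43,3)),("rear",(-80,0,3)),("tin c",None)):
    print(n,proj(c,T(*P) if P else [.453,.043,.02]).round())
hsv=cv2.cvtColor(c["image"],cv2.COLOR_RGB2HSV); m=((hsv[...,0]>105)&(hsv[...,0]<130)&(hsv[...,1]>110)&(hsv[...,2]>18)).astype(np.uint8)
n,l,ss,ce=cv2.connectedComponentsWithStats(m); print([(list(map(int,ss[i])),hsv[l==i].mean(0).round().tolist()) for i in range(1,n) if ss[i][4]>30])
```

```text
tip+ [-105.  331.]
tip- [-168.  178.]
mid+ [105. 331.]
mid- [ 77. 178.]
rear [249. 260.]
tin c [-229.  242.]
[([458, 147, 15, 14, 98], [112.0, 208.0, 100.0])]
```

Run:
```python
from kin2 import *
tip=np.r_[.4606,.0709,.1]
for t,dz in ((45,.02),(35,.05),(25,.07)): go(tcp(tip,255,t)+[0,0,dz],trayR(255,t))
```

```text
row [0.1, 21.8, 26.2] [0.176, -0.001, -0.002] dist 34.0 deg 10.1
row [0.2, 44.6, 46.5] [0.351, -0.001, -0.002] dist 64.0 deg 20.1
row [0.2, 52.7, 71.6] [0.525, -0.001, -0.002] dist 89.0 deg 30.1
```

drive_tool --pt "255 0 11 13 0.09 0 0" --pt "255 0 22 26 0.176 0 0" --pt "255 0 33 36 0.26 0 0" --pt "255 0 45 46 0.351 0 0" --pt "255 0 53 71 0.525 0 0"

```text
time_s: 44.95
tcp_pos: [0.5045, 0.2317, 0.3]
tcp_rot: [[-0.964, 0.242, 0.109], [0.265, 0.872, 0.411], [0.004, 0.425, -0.905]]
ft_force: [-0.8, 1.5, -5.0]
opening: 0.262
gripper_force: 99.0
```

Run:
```python
from kin2 import *
st(); tip=np.r_[.4606,.0709,.1]
for t,dz in ((12,.09),(0,.1)): go(tcp(tip,255,t)+[0,0,dz],trayR(255,t))
```

```text
44.95 [0.5045 0.2317 0.3   ] [[-0.964, 0.242, 0.109], [0.265, 0.872, 0.411], [0.004, 0.425, -0.905]] F [-0.8  1.5 -5. ] op 0.262 gf 98.96819114685059 q [ 1.01 -0.05 -1.21  1.81 -0.47  1.18  1.24]
row [0.9, 17.3, 31.7] [0.229, -0.002, -0.008] dist 36.0 deg 13.1
row [0.9, 16.3, 67.3] [0.439, -0.003, -0.008] dist 69.0 deg 25.1
```

drive_tool --pt "255 0 9 16 0.115 0 0" --pt "255 0 17 32 0.229 0 0" --pt "255 0 17 50 0.334 0 0" --pt "255 1 16 67 0.439 0 0" --pt "255 1 16 67 0.439 0 0"

```text
time_s: 45.58
tcp_pos: [0.5117, 0.2797, 0.2457]
tcp_rot: [[-0.967, 0.253, -0.009], [0.253, 0.967, 0.011], [0.011, 0.008, -1.0]]
ft_force: [0.5, 0.1, -1.0]
opening: 0.265
gripper_force: 99.1
```

Run:
```python
from kin2 import *
s=st(); go([.5783,.3067,.24],Rdown(82.7))
c=cam("wrist"); save(c,"w18.png"); print("wrist"); blues(c,.2)
c=cam("top"); save(c,"t5.png"); hsv=cv2.cvtColor(c["image"],cv2.COLOR_RGB2HSV); m=((hsv[...,0]>105)&(hsv[...,0]<130)&(hsv[...,1]>110)&(hsv[...,2]>30)).astype(np.uint8)
n,l,ss,ce=cv2.connectedComponentsWithStats(m); print([(list(map(int,ss[i])),ray(c,*ce[i],.03).round(3).tolist()) for i in range(1,n) if ss[i][4]>10 and 150<ce[i][1]<300])
```

```text
45.58 [0.5117 0.2797 0.2457] [[-0.967, 0.253, -0.009], [0.253, 0.967, 0.011], [0.011, 0.008, -1.0]] F [ 0.5  0.1 -1. ] op 0.265 gf 99.08044338226318 q [ 0.37  0.39 -1.13  1.61  0.34  1.38  0.51]
row [-57.6, 43.0, 5.4] [-0.001, -0.015, 1.442] dist 72.0 deg 82.6
wrist
px [ 18. 164.] xy 0.4333 0.1754 encl dia 17.1 area dia 13.5
[([481, 123, 67, 65, 1645], [0.69, -0.62, 0.03]), ([25, 151, 13, 9, 89], [0.71, 0.818, 0.03]), ([481, 170, 5, 8, 12], [0.641, -0.536, 0.03]), ([401, 196, 10, 8, 56], [0.563, -0.299, 0.03]), ([297, 218, 11, 12, 112], [0.495, 0.006, 0.03]), ([359, 224, 10, 8, 48], [0.481, -0.173, 0.03]), ([296, 233, 12, 12, 92], [0.451, 0.009, 0.03]), ([283, 239, 11, 11, 88], [0.435, 0.047, 0.03]), ([297, 246, 14, 10, 89], [0.415, 0.002, 0.03]), ([397, 247, 9, 8, 53], [0.414, -0.278, 0.03])]
```

All four wide sleeves are in the tin (top-view blobs at (297,218), (296,233), (283,239), (297,246)). Return the tray.

drive_tool --pt "255 -5 4 0 0 -0.002 0.12" --pt "255 -11 8 0 0 -0.005 0.27" --pt "255 -17 13 0 0 -0.007 0.42" --pt "255 -23 17 0 0 -0.009 0.57" --pt "255 -29 21 0 0 -0.01 0.72"

```text
time_s: 46.3
tcp_pos: [0.5494, 0.2853, 0.2484]
tcp_rot: [[-0.545, 0.838, 0.006], [0.838, 0.545, 0.003], [-0.001, 0.007, -1.0]]
ft_force: [0.0, 1.2, -1.4]
opening: 0.268
gripper_force: 99.1
```

Run:
```python
from kin2 import *
s=st(); go([.5783,.3067,.24],Rdown(82.7))
```

```text
46.3 [0.5494 0.2853 0.2484] [[-0.545, 0.838, 0.006], [0.838, 0.545, 0.003], [-0.001, 0.007, -1.0]] F [ 0.   1.2 -1.4] op 0.268 gf 99.10987257957458 q [ 0.22  0.4  -0.95  1.53  0.33  1.38 -0.18]
row [2.2, 35.9, 8.7] [0.007, -0.002, 0.704] dist 37.0 deg 40.4
```

drive_tool --pt "255 0 8 2 0.002 0 0.15" --pt "255 1 16 4 0.004 0 0.3" --pt "255 1 24 6 0.005 0 0.45" --pt "255 2 32 8 0.007 0 0.6" --pt "255 2 36 8 0.007 0 0.704"

```text
time_s: 46.92
tcp_pos: [0.5784, 0.3068, 0.2404]
tcp_rot: [[0.125, 0.992, -0.001], [0.992, -0.125, 0.002], [0.002, -0.001, -1.0]]
ft_force: [0.4, 1.0, -0.9]
opening: 0.272
gripper_force: 99.1
```

drive_tool --pt "255 0 0 0 0 0 0" --pt "255 0 0 0 0 0 0"

```text
time_s: 47.18
tcp_pos: [0.5774, 0.308, 0.2399]
tcp_rot: [[0.118, 0.993, -0.002], [0.993, -0.118, 0.001], [0.001, -0.002, -1.0]]
ft_force: [0.8, -0.0, -1.5]
opening: 0.269
gripper_force: 99.1
```

Run:
```python
from kin2 import *
s=st(); go([.5783,.3067,.08],Rdown(82.7));go([.5783,.3067,.05],Rdown(82.7))
```

```text
47.17 [0.5774 0.308  0.2399] [[0.118, 0.993, -0.002], [0.993, -0.118, 0.001], [0.001, -0.002, -1.0]] F [ 0.8 -0.  -1.5] op 0.269 gf 99.10401821136475 q [ 0.06  0.45 -0.8   1.44  0.32  1.39 -0.87]
row [-1.3, 1.4, 159.9] [-0.002, -0.001, 0.009] dist 160.0 deg 0.5
row [-1.4, 1.4, 189.9] [-0.002, -0.001, 0.009] dist 190.0 deg 0.5
```

drive_tool --pt "255 -1 1 40 -0.002 0 0.009" --pt "255 -1 1 85 -0.002 0 0.009" --pt "255 -1 1 130 -0.002 0 0.009" --pt "255 -1 1 165 -0.002 0 0.009" --pt "255 -1 1 178 -0.002 0 0.009"

```text
time_s: 47.8
tcp_pos: [0.5761, 0.3072, 0.059]
tcp_rot: [[0.126, 0.992, -0.004], [0.992, -0.126, -0.001], [-0.001, -0.004, -1.0]]
ft_force: [-0.0, -0.5, -1.4]
opening: 0.27
gripper_force: 98.9
```

drive_tool --pt "255 0 0 0 0 0 0" --pt "255 0 0 4 0 0 0" --pt "255 0 0 8 0 0 0" --pt "255 0 0 10 0 0 0" --pt "255 0 0 10 0 0 0"

```text
time_s: 48.42
tcp_pos: [0.577, 0.3087, 0.0511]
tcp_rot: [[0.126, 0.992, -0.001], [0.992, -0.126, 0.0], [0.0, -0.001, -1.0]]
ft_force: [-0.9, 0.6, -1.5]
opening: 0.268
gripper_force: 98.9
```

Run:
```python
from kin2 import *
s=st(); go([.5783,.3067,.05],Rdown(82.7))
```

```text
48.42 [0.577  0.3087 0.0511] [[0.126, 0.992, -0.001], [0.992, -0.126, 0.0], [0.0, -0.001, -1.0]] F [-0.9  0.6 -1.5] op 0.268 gf 98.90405774116516 q [ 0.01  0.61 -0.72  1.62  0.44  1.08 -0.96]
row [-1.8, 1.5, 1.1] [-0.001, -0.0, 0.001] dist 3.0 deg 0.1
```

Lower the last millimetre or two, open, and withdraw.

drive_tool --pt "255 -2 1 1.5 0 0 0" --pt "255 -2 1 1.5 0 0 0" --pt "180 -2 1 1.5 0 0 0" --pt "110 -2 1 1.5 0 0 0" --pt "110 -2 1 1.5 0 0 0"

```text
time_s: 49.05
tcp_pos: [0.5779, 0.3065, 0.0497]
tcp_rot: [[0.126, 0.992, -0.001], [0.992, -0.126, 0.0], [0.0, -0.001, -1.0]]
ft_force: [1.0, 0.3, 1.1]
opening: 0.567
gripper_force: 0.0
```

drive_tool --pt "110 0 0 0 0 0 0" --pt "110 0 0 -40 0 0 0" --pt "110 0 0 -100 0 0 0" --pt "110 0 0 -160 0 0 0" --pt "110 -60 -30 -210 0 0 0"

```text
time_s: 49.68
tcp_pos: [0.5506, 0.2682, 0.2504]
tcp_rot: [[0.122, 0.993, 0.003], [0.993, -0.122, 0.006], [0.006, 0.002, -1.0]]
ft_force: [0.6, -0.5, 0.4]
opening: 0.57
gripper_force: 0.0
```

Run:
```python
from h import *
st(); c=cam("wrist"); save(c,"w19.png"); hsv=cv2.cvtColor(c["image"],cv2.COLOR_RGB2HSV); g=c["image"].max(2)
gm=(hsv[...,0]>45)&(hsv[...,0]<80)&(hsv[...,1]>100); print("pad wrist",rect(c,gm,.002))
t=cam("top"); save(t,"t6.png"); hs=cv2.cvtColor(t["image"],cv2.COLOR_RGB2HSV); gt=(hs[...,0]>45)&(hs[...,0]<80)&(hs[...,1]>100); print("pad top",rect(t,gt,.002))
H=np.zeros((600,800,3),np.uint8); A=cv2.resize(c["image"],(400,300)); B=cv2.resize(t["image"][130:280,160:460],(800,300*800//600)[:2] if 0 else (600,300),interpolation=cv2.INTER_CUBIC); sd=cam("side"); C=cv2.resize(sd["image"],(400,300))
H[:300,:400]=A; H[:300,400:]=C; H[300:,:600]=B; cv2.imwrite("pics/fin.png",H[:,:,::-1])
```

```text
49.67 [0.5506 0.2682 0.2504] [[0.122, 0.993, 0.003], [0.993, -0.122, 0.006], [0.006, 0.002, -1.0]] F [ 0.6 -0.5  0.4] op 0.57 gf 0.0 q [ 0.17  0.34 -0.83  1.54  0.25  1.36 -0.8 ]
pad wrist (array([0.4843, 0.3188], dtype=float32), [0.2685, 0.1289], 172.8)
pad top (array([0.4381, 0.3242], dtype=float32), [0.1716, 0.1271], 172.6)
```

View pics/fin.png

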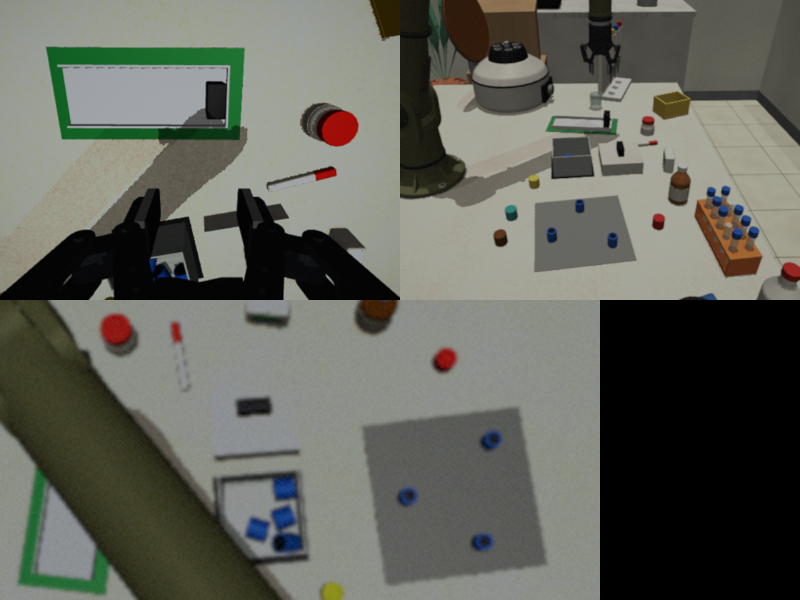

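The final montage shows the empty tray on its pad (upper left, (145,95)), four sleeves in the open tin (lower, (265,515)), the lid standing beyond it (255,415), three narrow ones on the mat. One numeric check of the tray's centring before handing in.

Run:
```python
from h import *
c=cam("wrist"); hsv=cv2.cvtColor(c["image"],cv2.COLOR_RGB2HSV); gm=((hsv[...,0]>45)&(hsv[...,0]<80)&(hsv[...,1]>100)); g=c["image"].max(2)
cn,_=cv2.findContours(gm.astype(np.uint8),cv2.RETR_EXTERNAL,cv2.CHAIN_APPROX_NONE); f=np.zeros(g.shape,np.uint8); cv2.drawContours(f,[cv2.convexHull(max(cn,key=len))],-1,1,-1)
t=cv2.morphologyEx(f&(~gm).astype(np.uint8),cv2.MORPH_OPEN,np.ones((7,7)))
print("pad",rect(c,gm,.002)); [print("tray",z,rect(c,t,z)) for z in(.003,.017)]
u,v=proj(c,[.578,.307,.06]).round().astype(int); m=np.zeros(g.shape,bool); m[v-50:v+50,u-45:u+45]=g[v-50:v+50,u-45:u+45]<40; n,l,s,ce=cv2.connectedComponentsWithStats(m.astype(np.uint8)); print(s[1+np.argmax(s[1:,4])])
a=np.radians(172.7); d=np.array([np.cos(a),np.sin(a)]); n_=np.array([-d[1],d[0]]); C=np.array([.4842,.3188])
q=np.array([proj(c,[*(C+d*x+n_*y),z]) for x in(-.107,-.083) for y in(-.022,.022) for z in(.005,.06)]); print("handle predicted if centred",q.min(0),q.max(0)-q.min(0))
```

```text
pad (array([0.4844, 0.3187], dtype=float32), [0.2686, 0.1288], 172.9)
tray 0.003 (array([0.4831, 0.3166], dtype=float32), [0.234, 0.0898], 172.9)
tray 0.017 (array([0.4861, 0.3176], dtype=float32), [0.225, 0.0863], 172.9)
[ 286  108   30   53 1462]
handle predicted if centred [286.18643921 106.26843199] [30.60502833 54.28717253]
```

The tray is centred to within about 2 mm and its yaw matches the pad's.

```bash
python3 -c "
from bench import arm
print(arm.sign_off())"
```

```text
the job is handed in; nothing more can be done
None
```

The job is handed in at about 50 s on the robot's clock: all four wide sleeves are in the open tin, the lid stands skirt-down beyond it, the empty tray is back within about 2 mm of its pad's centre, and the three narrow sleeves are still on the mat.

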